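# Stir the cedar beads under the riser

## Task

Take the wooden stick from its holder and freshen the bowl of cedar beads under the clear riser: gently feel for the bottom of the bowl with the stick at its right-hand side (as the robot sees it), stir along the bottom at least one full turn clockwise seen from above (near, left, far, back to the right), and go on stirring or parting them until the three dark beads each lie at least a centimetre clear of one another. Keep all nine beads in the bowl, move them only with the stick, and do not shove the bowl, bump the riser or disturb the cube, cufflinks and clamp. Finally stand the stick back in its holder and let go.

Things in the scene. Friction and masses are not known exactly. Their poses are not given: they have to be found in the camera images.
- bowl: round blue stoneware bowl, loose, about 0.9 kg, outside 178 mm across the rim and 168 at the foot, 45 mm high, walls 5 mm, bottom 6 mm thick (inside depth 39); origin: centre of its underside; its yaw is arbitrary
- riser: fixed clear acrylic riser over the bowl. Origin: on the shelf, below the bowl's centre at the start; x away from the robot, y left (near, far, left, right side of the bowl: along these axes). Deck underside 170, top 178 mm high, from x = -40 mm (front edge, steel strip) to +75 mm, 360 mm wide in y, on two 8 mm end panels; open at front and back
- stick: straight beech stirring stick 235 mm long, 50 g: round shaft 14 mm in diameter with a flat foot, its upper 85 mm a square handle 18 x 18 mm; origin: centre of the foot, z along the stick to the handle, x and y square to the handle's faces
- stick_tip (a point): centre of the stick's flat foot (its stirring end)
- stick_grip (a point): middle of the stick's handle, 195 mm from the foot
- holder: fixed dark wooden holder, an upright round tube 70 mm high, 42 mm outside and 30 mm inside diameter, floor 4 mm thick, on a 68 mm foot ring; origin: centre of its underside
- cube: glass jewelry cube, 55 x 55 x 49 mm, on the left part of the riser's deck; origin under its centre; leave alone
- cufflinks: pair of steel cufflinks on a 70 x 45 mm wooden base, 25 mm high, on the right part of the riser's deck; origin under its centre; leave alone
- clamp: blue plastic spring clamp with orange jaw pads lying on the shelf, about 110 x 50 x 26 mm; origin under its middle; leave alone
- dark0: dark red-brown, freshly oiled cedar bead, a barrel 28 mm in diameter and 22 mm high, 12 g, waxed smooth, in the bowl; origin at its middle
- dark1: dark red-brown, freshly oiled cedar bead, a barrel 28 mm in diameter and 22 mm high, 12 g, waxed smooth, in the bowl; origin at its middle
- dark2: dark red-brown, freshly oiled cedar bead, a barrel 28 mm in diameter and 22 mm high, 12 g, waxed smooth, in the bowl; origin at its middle
- pale0: pale, faded cedar bead, a barrel 28 mm in diameter and 22 mm high, 12 g, waxed smooth, in the bowl; origin at its middle
- pale1: pale, faded cedar bead, a barrel 28 mm in diameter and 22 mm high, 12 g, waxed smooth, in the bowl; origin at its middle
- pale2: pale, faded cedar bead, a barrel 28 mm in diameter and 22 mm high, 12 g, waxed smooth, in the bowl; origin at its middle
- pale3: pale, faded cedar bead, a barrel 28 mm in diameter and 22 mm high, 12 g, waxed smooth, in the bowl; origin at its middle
- pale4: pale, faded cedar bead, a barrel 28 mm in diameter and 22 mm high, 12 g, waxed smooth, in the bowl; origin at its middle
- pale5: pale, faded cedar bead, a barrel 28 mm in diameter and 22 mm high, 12 g, waxed smooth, in the bowl; origin at its middle

How it is judged:
By the outcome, as a careful person would: the job done as asked, in the order asked, and still so for the second after the job is handed in, with the robot touching nothing.
It also fails if it takes over 72 s, if anything falls off the work surface, if the arm or the gripper's body presses on something with over 40 N, if the wrist force passes 120 N, or if a joint passes its speed limit or range.

## Robot

A 6-joint arm with a two-finger parallel gripper is mounted at the origin on the work surface. World frame = base frame: x ahead of the robot, y to its left, z up, the work surface at z = 0. Lengths are in mm, angles in rad, forces in N, time in s.
With the tool pointing down it reaches from about 350 to 975 mm from the base axis. Payload 7.1 kg.
Tool frame: the origin (TCP) lies midway between the tips of the shut fingers; the grasp point (between the pads) lies 19 mm behind it; z points along the fingers, y is the line along which they close (so a half turn about z gives the same grasp; the last joint's range is limited). The gripper opens to 88 mm and grips with 3 to 60 N. Pads are 20 mm wide; open, the fingers measure 115 mm over their backs; the gripper's body (75 mm by 178 mm) begins 61 mm behind the grasp point.
Start: joints at [1.215, 0.423, 1.63, -0, 1.089, -0.019], TCP at [206.511, 589.88, 222.675] pointing down, gripper open.
Joint ranges: [-3, 3], [-0.9, 2.11], [0.09, 2.58], [-1.31, 4.45], [0.11, 2.69], [-2.54, 2.54]. Speed limits (rad/s): [2.39, 2.39, 3.01, 3.14, 3.14, 3.14].

## Interface

Orientations are given as a rotation vector (axis times angle).
In Python, from workcell import get_obs, get_image, camera_params, close_job gives the robot as it stands.
- The arm moves only by the shell command python3 -m creep 'ROWS' [OPENING]. ROWS is a JSON object of lists of equal length, an entry for each row: "delta_pos": the shift along the tool's x, y, z in m, a list of three; "twist": the turn, a rotation vector about the tool's x, y, z in degrees, a list of three. A call has 1 to 20 rows; each row shifts and turns the commanded pose from where the row before left it, along the tool's axes as they then stand; what a row does not reach is not made up. A row lasts 1/12 s, in which the tool goes at most 41.7 mm and 7.16 degrees, less where a joint would pass 70% of its speed; a pose out of reach is approached as far as the arm can. A call with a gripper value outside its range is refused whole. OPENING is the opening, from 0 (shut) to 1 (fully open), set as the call begins (- or left out, the last holds). The fingers move at their own pace and stop on an object; the grip force is fixed at half the most. Time passes only in rows, so rows that do not move let the fingers close. It gives the time, the measured TCP pose, the force, the opening and the grip force at its end, in the units of the state.
- get_obs(): the state, without advancing time (a new reading comes with each control period).
- get_image(name): name is "scene" or "top"; returns (picture, depth): 420x560x3 uint8, red, green, blue; 420x560 float32, mm along the optical axis (not along the pixel's ray), 0 where there is no reading.
- camera_params(name): a dict with "camera_matrix" (3x3 intrinsics, pixels), "extrinsics" (4x4, takes a point from camera to world coordinates). Camera axes: x right, y down, z forward; pixel columns grow to the right and rows downward; lengths in mm; the calibration is good to about 2 mm. A picture is of the moment at which its call begins. camera_params takes no time and is no camera call.
- close_job(): hands the job in; it is judged then, once.
The state is a dict: "t": time; "qpos": joint angles; "qvel": joint speeds; "joint_torque": joint torques, N m; "ee_pos": TCP position; "orientation": TCP orientation; "ft_force": force on the tool from outside, world axes, zero at the start; "moment": the same for the moment, N m; "width": finger opening in mm; "grasp_force": force on a finger pad.
Only numpy, scipy, OpenCV 4.12 (cv2) and the standard library are available. Lean on these libraries where they do the work, as an engineer would, in place of code of your own. Each camera call takes 0.05 s, during which the arm holds its last target. There are 200 camera calls.

## Working session

There is one attempt and no reset: what is moved stays moved. The work goes in short steps, Python scripts to look and compute and a shell command to move; the robot and the scene stay as the last step left them, time stands still between calls to the robot, and variables do not carry over. Pictures are saved under pics/ and viewed, at most 10 in all, crops included, and the job is handed in when it is done.

```bash
ls; mkdir -p pics; python3 - <<'E'
from workcell import *
import cv2,numpy as np
o=get_obs()
for k in o: print(k,np.round(o[k],3))
for n in("scene","top"):
    im,d=get_image(n); cv2.imwrite(f"pics/{n}0.png",im[:,:,::-1]); np.save(f"{n}0.npy",d); p=camera_params(n); print(n,np.round(p["camera_matrix"],2).tolist(),np.round(p["extrinsics"],3).tolist())
E
```

```text
pics
t 0.0
qpos [ 1.215  0.424  1.631 -0.     1.089 -0.019]
qvel [ 0.001 -0.001  0.    -0.001  0.     0.   ]
joint_torque [ 4.0000e-03 -5.4463e+01 -2.7366e+01  6.5000e-02  2.3000e-02 -0.0000e+00]
ee_pos [206.353 589.38  221.922]
orientation [-5.270e-01 -3.097e+00  2.000e-03]
ft_force [ 0.142 -0.333 -0.378]
moment [ 0.024  0.053 -0.009]
grasp_force 0.0
width 87.429
scene [[385.4, 0.0, 279.52], [0.0, 385.4, 211.04], [0.0, 0.0, 1.0]] [[-0.169, 0.71, -0.684, 1184.13], [0.986, 0.113, -0.126, 100.514], [-0.012, -0.695, -0.719, 810.908], [0.0, 0.0, 0.0, 1.0]]
top [[448.53, 0.0, 285.3], [0.0, 448.53, 205.17], [0.0, 0.0, 1.0]] [[0.017, -0.983, 0.185, 395.525], [-1.0, -0.02, -0.013, -2.641], [0.017, -0.185, -0.983, 1116.309], [0.0, 0.0, 0.0, 1.0]]
```

View pics/scene0.png

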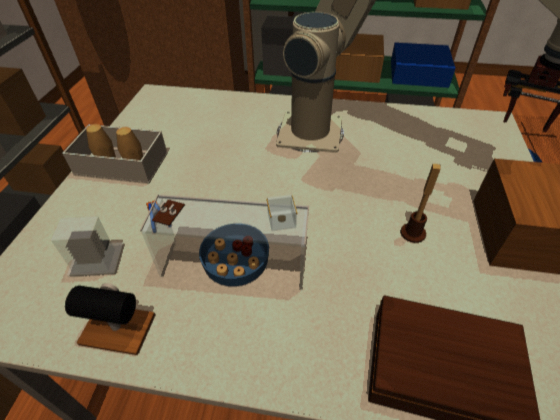

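View pics/top0.png

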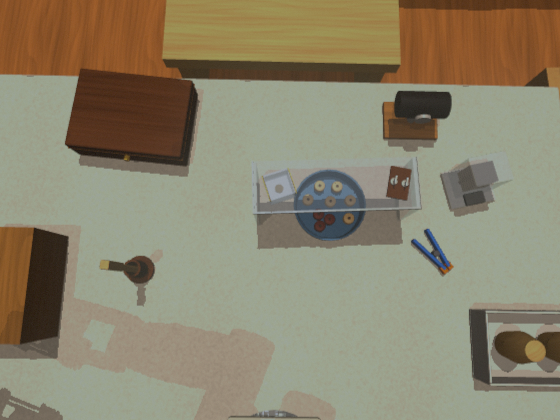

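Scene: bowl at about (234,253), dark cluster near (243,247), holder foot (413,232), stick top (435,168). Top: bowl about (330,205), holder (139,270), stick top (105,265), clamp (432,252), cube (279,187), cufflinks (400,183). I'll enlarge the parts that matter.

```bash
cat > h.py <<'E'
import numpy as np,cv2
from workcell import *
def crop(im,x,y,w,h,s): return cv2.resize(im[y:y+h,x:x+w],None,fx=s,fy=s,interpolation=cv2.INTER_CUBIC)
def P(n):
    p=camera_params(n);E=np.array(p["extrinsics"]);return np.array(p["camera_matrix"]),E
def ray(n,u,v):
    K,E=P(n);d=E[:3,:3]@np.linalg.solve(K,[u,v,1]);return E[:3,3],d
def atz(n,u,v,z):
    o,d=ray(n,u,v);return o+d*(z-o[2])/d[2]
def atd(n,u,v,depth):
    o,d=ray(n,u,v);return o+d*depth
def tri(a,b):
    o1,d1=ray("scene",*a);o2,d2=ray("top",*b)
    s=np.linalg.lstsq(np.c_[d1,-d2],o2-o1,rcond=None)[0];p,q=o1+s[0]*d1,o2+s[1]*d2
    return (p+q)/2,np.linalg.norm(p-q)
E
python3 - <<'E'
import cv2,numpy as np
from h import crop
s=cv2.imread("pics/scene0.png");t=cv2.imread("pics/top0.png")
a=crop(t,280,155,100,75,4); b=crop(s,190,215,100,75,4); c=crop(t,90,240,100,75,4); d=crop(s,385,160,80,100,3)
H=np.zeros((600,800,3),np.uint8); H[:300,:400]=a;H[:300,400:]=b;H[300:,:400]=c;H[300:,400:640]=d
cv2.imwrite("pics/c1.png",H)
E
```

```text
(no output)
```

View pics/c1.png

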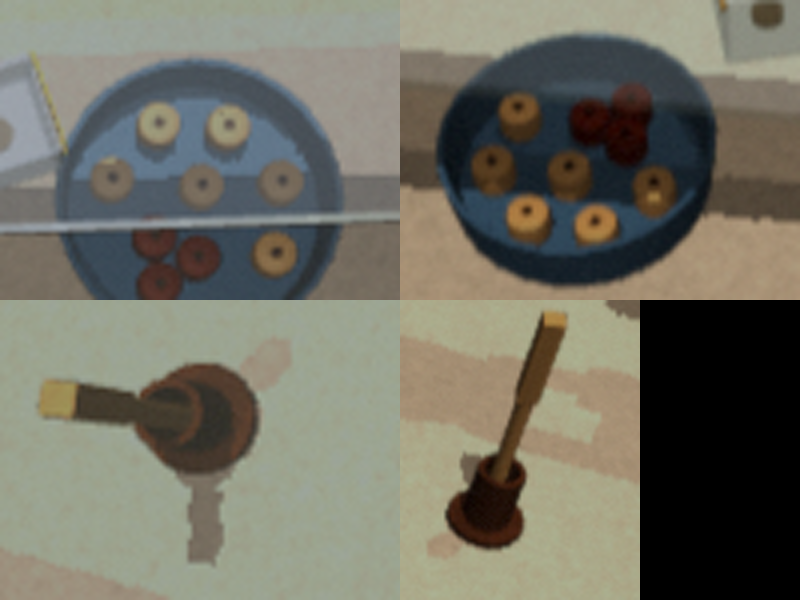

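The crop shows: three dark beads touching, at the left-near part (top px 318.8,214.5 / 329.5,219 / 320,225.8), six pale beads, one at the right-near (348.8,218.5); stick top at scene (436.7,166.7), top (104.5,264.8).

```bash
python3 - <<'E'
from h import *
np.set_printoptions(precision=1,suppress=True)
print("sticktop",tri((436.7,166.7),(104.5,264.8)))
print("holder rim",tri((419,218.3),(132.8,268.3)))
print("holder foot",atz("top",141.8,269.5,5),atz("scene",414,234,5))
D=np.load("top0.npy")
for u,v in((104,265),(116,267),(124,268)): print("d",atd("top",u,v,D[v,u]))
B=dict(d0=(318.75,214.5),d1=(329.5,219),d2=(320,225.75),pa=(319.5,186),pb=(337.3,186.3),pc=(308,200),pd=(330.5,201.3),pe=(350.5,200.3),pf=(348.8,218.5))
for k,p in B.items(): print(k,atz("top",*p,28))
S=[(237.5,244.5),(248.3,240.5),(246.5,249.5),(219.5,242),(213,257),(232.5,258.5),(253.5,261.5),(221.5,269),(239,270.5)]
print(np.array([atz("scene",*p,28) for p in S]))
# bowl rim from images: fit blue pixels' outline
for n in("top","scene"):
    im=cv2.imread(f"pics/{n}0.png");hsv=cv2.cvtColor(im,cv2.COLOR_BGR2HSV)
    # rim extremes (hand) later
# rim by hand
print("rim top L,R,far",[atz("top",*p,45) for p in((294.5,205),(365.5,205),(328.5,170.3))])
print("rim scene",[atz("scene",*p,45) for p in((199,252),(269,246),(233,224),(236,279))])
# deck strip: front edge top z 178
print("strip top",[atz("top",*p,178) for p in((280,212.6),(380,208.6))])
# corners of handle top / scene depth
D=np.load("scene0.npy")
for u,v in((437,167),(433,176),(430,185),(425,200)): print("s",atd("scene",u,v,D[v,u]))
E
```

```text
sticktop (array([437.3, 335.1, 234.2]), np.float64(1.4862354919178857))
holder rim (array([438.6, 336.4,  59.9]), np.float64(2.8597188299102245))
holder foot [438.3 330.3   5. ] [446.  337.2   5. ]
d [436.7 334.1 237.1]
d [435.  325.1 196.8]
d [435.5 326.6 144.5]
d0 [579.1 -99.9  28. ]
d1 [ 568.4 -126.4   28. ]
d2 [ 551.2 -103.1   28. ]
pa [ 651.2 -101.6   28. ]
pb [ 651.3 -146.    28. ]
pc [615.  -73.2  28. ]
pd [ 612.9 -129.    28. ]
pe [ 616.4 -178.7   28. ]
pf [ 570.6 -174.    28. ]
[[ 576.9 -124.6   28. ]
 [ 559.1  -99.7   28. ]
 [ 589.3  -97.6   28. ]
 [ 576.2 -173.4   28. ]
 [ 626.5 -176.2   28. ]
 [ 623.1 -126.    28. ]
 [ 623.7  -71.5   28. ]
 [ 658.8 -144.7   28. ]
 [ 656.2 -100.9   28. ]]
rim top L,R,far [array([598.5, -39.3,  45. ]), array([ 602. , -212.5,   45. ]), array([ 687.5, -122.2,   45. ])]
rim scene [array([ 629.1, -209.5,   45. ]), array([582. , -39.3,  45. ]), array([ 523.3, -148.9,   45. ]), array([692.5, -97.6,  45. ])]
strip top [array([556.3,  -4.2, 178. ]), array([ 569.1, -217.3,  178. ])]
s [444.8 334.3 239.5]
s [450.7 330.8 216.8]
s [446.8 332.6 185.3]
s [449.2 332.8 137.4]
```

```bash
python3 - <<'E'
from h import *
np.set_printoptions(precision=0,suppress=True)
D=np.load("top0.npy")
for u,v in((10,260),(25,250),(25,320),(40,290),(60,290),(75,290),(20,400),(200,300),(450,300)): print(u,v,atd("top",u,v,D[v,u]))
D=np.load("scene0.npy")
for u,v in((540,200),(500,180),(350,250),(340,200),(100,200)): print("s",u,v,atd("scene",u,v,D[v,u]))
E
python3 -m creep '{"delta_pos":[[0,0,-0.03],[0,0,-0.03],[0,0,-0.03]],"twist":[[0,0,-6.44],[0,0,-6.44],[0,0,-6.44]]}' 1
```

```text
10 260 [448. 563. 155.]
25 250 [469. 535. 155.]
25 320 [325. 519. 152.]
40 290 [386. 521. 102.]
60 290 [386. 518.  15.]
75 290 [386. 488.   3.]
20 400 [134. 590.   1.]
200 300 [368. 186.  -0.]
450 300 [ 378. -426.   -1.]
s 540 200 [1184.  101.  811.]
s 500 180 [364. 520. 155.]
s 350 250 [525. 168.  -0.]
s 340 200 [339. 130.  -0.]
s 100 200 [ 453. -588.   -1.]
t: 0.35
ee_pos: [206.3, 589.2, 312.8]
orientation: [0.009, -3.141, 0.004]
ft_force: [-0.2, 1.5, 0.4]
width: 87.6
grasp_force: 0.0
```

```bash
python3 -m creep '{"delta_pos":[[-0.007,-0.008,0],[-0.016,-0.017,0],[-0.018,-0.02,0],[-0.018,-0.02,0],[-0.018,-0.02,0],[-0.018,-0.02,0],[-0.018,-0.02,0],[-0.018,-0.02,0],[-0.018,-0.02,0],[-0.018,-0.02,0],[-0.018,-0.02,0],[-0.018,-0.02,0],[-0.016,-0.017,0],[-0.008,-0.01,0],[-0.008,-0.003,0],[0,0,0],[0,0,0]],"twist":[[0,0,0],[0,0,0],[0,0,0],[0,0,0],[0,0,0],[0,0,0],[0,0,0],[0,0,0],[0,0,0],[0,0,0],[0,0,0],[0,0,0],[0,0,0],[0,0,0],[0,0,0],[0,0,0],[0,0,0]]}'
python3 - <<'E'
from h import *
s,ds=get_image("scene");t,dt=get_image("top");o=get_obs();print(o["qpos"],o["ee_pos"])
H=np.zeros((600,800,3),np.uint8);H[:600,:400]=crop(s,385,100,80,120,5);H[:400,400:]=crop(t,60,230,100,100,4);cv2.imwrite("pics/c2.png",H[:,:,::-1])
# predicted pixel of TCP
def proj(n,p):
    K,E=P(n);c=np.linalg.inv(E)@np.r_[p,1];q=K@c[:3];return q[:2]/q[2]
e=np.array(o["ee_pos"])
for n in("scene","top"): print(n,[proj(n,e+np.array(q)).round(1).tolist() for q in((0,0,0),(0,50,0),(0,-50,0))])
E
```

```text
t: 1.77
ee_pos: [441.4, 335.4, 312.4]
orientation: [-0.0, -3.141, -0.0]
ft_force: [-0.4, 0.7, -0.4]
width: 87.7
grasp_force: 0.0
[ 6.29097869e-01  2.24515854e-01  1.69668866e+00  3.10207944e-04
  1.22083765e+00 -9.43003143e-01] [440.93143539 335.70990753 312.47577147]
scene [[446.9, 139.8], [471.1, 141.9], [423.2, 137.7]]
top [[87.1, 260.3], [58.7, 259.8], [115.5, 260.8]]
```

View pics/c2.png

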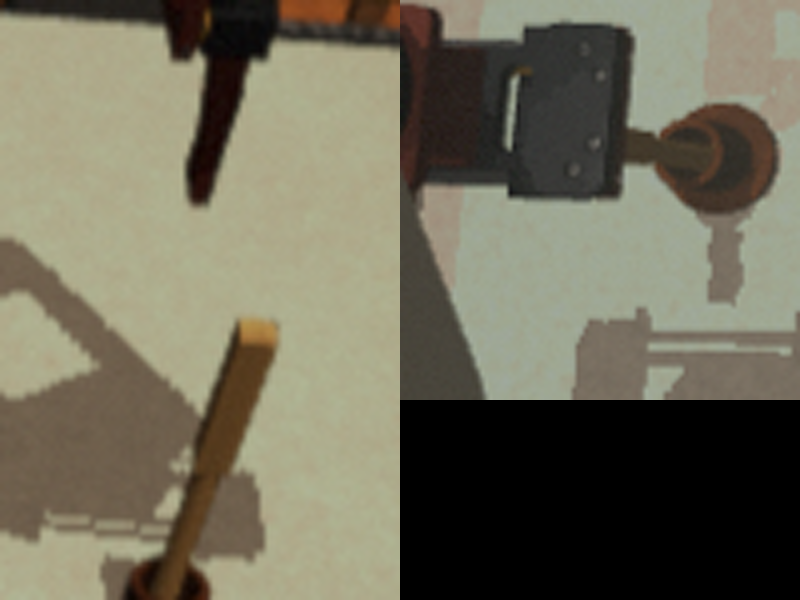

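Scene crop: right finger tip at about (424,140.6) against a predicted (423.2,138), so calibration agrees with the arm to a few mm; stick stands upright below the open fingers.

```bash
python3 -m creep '{"delta_pos":[[0,-0.001,0.008],[0,0,0.018],[0,0,0.02],[0,0,0.02],[0,0,0.02],[0,0,0.018],[0,0,0.012],[0,0,0.008],[0,0,0],[0,0,0]],"twist":[[0,0,0],[0,0,0],[0,0,0],[0,0,0],[0,0,0],[0,0,0],[0,0,0],[0,0,0],[0,0,0],[0,0,0]]}' 1
python3 -m creep '{"delta_pos":[[0,0,0],[0,0,0],[0,0,0],[0,0,0],[0,0,0],[0,0,0],[0,0,0],[0,0,0],[0,0,0],[0,0,0]],"twist":[[0,0,0],[0,0,0],[0,0,0],[0,0,0],[0,0,0],[0,0,0],[0,0,0],[0,0,0],[0,0,0],[0,0,0]]}' 0
python3 - <<'E'
from h import *
s,ds=get_image("scene");t,dt=get_image("top");o=get_obs();print(o["qpos"],o["ee_pos"],o["ft_force"],o["moment"],o["grasp_force"])
H=np.zeros((600,800,3),np.uint8);H[:600,:400]=crop(s,385,130,80,120,5);H[:400,400:]=crop(t,70,230,100,100,4);cv2.imwrite("pics/c3.png",H[:,:,::-1])
E
```

```text
t: 2.7
ee_pos: [441.6, 334.2, 188.7]
orientation: [0.001, -3.141, 0.0]
ft_force: [0.3, 0.1, -0.1]
width: 87.9
grasp_force: 0.0
t: 3.53
ee_pos: [441.6, 334.0, 188.6]
orientation: [0.001, -3.142, 0.0]
ft_force: [-0.4, 0.4, 0.1]
width: 24.7
grasp_force: 0.0
[ 6.25990520e-01  3.62730184e-01  1.81597353e+00 -1.84919708e-05
  9.62938890e-01 -9.45189024e-01] [441.61958368 333.96588008 188.64935567] [ 0.06421283  0.08627371 -0.33257615] [0.08370002 0.03348169 0.01100428] 29.999899864196777
```

View pics/c3.png

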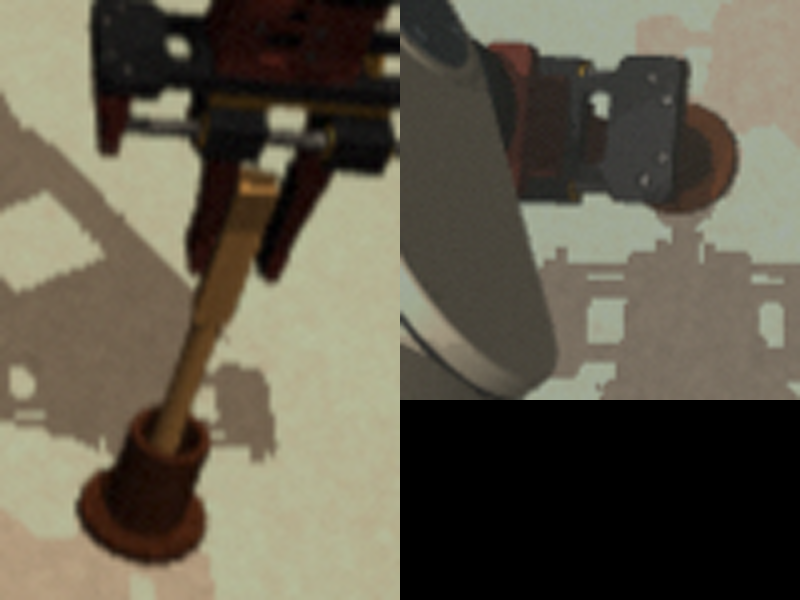

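```bash
python3 -m creep '{"delta_pos":[[0,0,-0.004],[0,0,-0.01],[0,0,-0.014],[0,0,-0.016],[0,0,-0.016],[0,0,-0.016],[0,0,-0.014],[0,0,-0.01],[0,0,-0.004]],"twist":[[0,0,0],[0,0,0],[0,0,0],[0,0,0],[0,0,0],[0,0,0],[0,0,0],[0,0,0],[0,0,0]]}'
python3 - <<'E'
from h import *
from scipy.optimize import least_squares
o=get_obs();print(o["ee_pos"],o["qpos"],o["width"],o["grasp_force"])
q=[(.4236,1.6306,624.5,221.9),(.224516,1.696689,554.2,312.5),(.36273,1.815974,553.7,188.65),(o["qpos"][1],o["qpos"][2],np.hypot(*o["ee_pos"][:2]),o["ee_pos"][2])]
A=[];b=[]
for a,c,r,z in q:
    A+= [[np.sin(a),np.sin(a+c),0],[np.cos(a),np.cos(a+c),1]];b+=[r,z]
x,res,_,_=np.linalg.lstsq(np.array(A),np.array(b),rcond=None);print(x,res)
L1,L2,k=x
for Lt in(200,250,300,350):
  for bx,th in((-45,16),(0,28),(45,40),(60,42)):
    t=np.radians(th); px=603+bx-184.6*np.sin(t);pz=8+184.6*np.cos(t); r=np.hypot(px,125); 
    wr=r-Lt*np.sin(t);wz=pz+Lt*np.cos(t)-(k+Lt)
    D=np.hypot(wr,wz);j3=np.pi-np.arccos((L1**2+L2**2-D**2)/(2*L1*L2));j2=np.arctan2(wr,wz)-np.arctan2(L2*np.sin(j3),L1+L2*np.cos(j3))
    print(Lt,bx,th,np.round([r,j2,j3,np.pi-t-j2-j3],2))
E
```

```text
t: 4.38
ee_pos: [442.3, 334.4, 295.0]
orientation: [-0.001, 3.139, 0.003]
ft_force: [1.1, 0.6, -0.0]
width: 17.7
grasp_force: 30.0
[442.25123319 334.4453459  294.98387455] [ 6.26003260e-01  2.39543062e-01  1.71829985e+00  2.34124607e-05
  1.18062947e+00 -9.45236957e-01] 17.708695253807466 29.999842643737793
[4.87153074e+02 4.73180967e+02 3.85639098e-01] [104.06046644]
200 -45 16 [5.223e+02 2.100e-01 2.050e+00 6.100e-01]
200 0 28 [5.3125e+02 2.0000e-01 2.1400e+00 3.1000e-01]
200 45 40 [ 5.439e+02  2.500e-01  2.220e+00 -2.000e-02]
200 60 42 [ 5.5377e+02  2.7000e-01  2.2100e+00 -8.0000e-02]
250 -45 16 [5.223e+02 1.900e-01 2.080e+00 6.000e-01]
250 0 28 [5.3125e+02 1.7000e-01 2.2000e+00 2.8000e-01]
250 45 40 [ 5.439e+02  2.200e-01  2.300e+00 -8.000e-02]
250 60 42 [ 5.5377e+02  2.5000e-01  2.2900e+00 -1.4000e-01]
300 -45 16 [5.223e+02 1.600e-01 2.110e+00 5.900e-01]
300 0 28 [5.3125e+02 1.4000e-01 2.2500e+00 2.6000e-01]
300 45 40 [ 5.439e+02  2.000e-01  2.370e+00 -1.300e-01]
300 60 42 [ 5.5377e+02  2.3000e-01  2.3700e+00 -2.0000e-01]
350 -45 16 [5.223e+02 1.400e-01 2.150e+00 5.800e-01]
350 0 28 [5.3125e+02 1.1000e-01 2.3100e+00 2.4000e-01]
350 45 40 [ 5.439e+02  1.800e-01  2.450e+00 -1.900e-01]
350 60 42 [ 5.5377e+02  2.1000e-01  2.4500e+00 -2.6000e-01]
```

```bash
python3 -m creep '{"delta_pos":[[0,0,0.004],[0,0,0.01],[0,0,0.014],[0,0,0.016],[0,0,0.016],[0,0,0.016],[0,0,0.014],[0,0,0.009],[0,0,0.004],[0,0,0],[0,0,0],[0,0,0]],"twist":[[0,0,0],[0,0,0],[0,0,0],[0,0,0],[0,0,0],[0,0,0],[0,0,0],[0,0,0],[0,0,0],[0,0,0],[0,0,0],[0,0,0]]}' -
python3 -m creep '{"delta_pos":[[0,0,0],[0,0,0],[0,0,0],[0,0,0],[0.0021,0,-0.0001],[0.0021,0,-0.0001],[0.0021,0,-0.0001],[0.0021,0,-0.0001],[0,0,0],[0,0,0]],"twist":[[0,0,0],[0,0,0],[0,0,0],[0,0,0],[0,6.25,0],[0,6.25,0],[0,6.25,0],[0,6.25,0],[0,0,0],[0,0,0]]}' 0.45
python3 - <<'E'
from h import *
s,ds=get_image("scene");t,dt=get_image("top");o=get_obs();print(o["qpos"],o["ee_pos"],o["orientation"],o["width"])
H=np.zeros((600,800,3),np.uint8);H[:600,:400]=crop(s,385,130,80,120,5);H[:400,400:]=crop(t,70,230,100,100,4);cv2.imwrite("pics/c4.png",H[:,:,::-1])
E
```

```text
t: 5.38
ee_pos: [441.4, 333.8, 189.2]
orientation: [0.001, -3.141, 0.001]
ft_force: [0.5, 0.1, -0.8]
width: 17.6
grasp_force: 30.0
t: 6.22
ee_pos: [434.2, 333.6, 190.3]
orientation: [-0.002, -2.706, 0.001]
ft_force: [0.1, 0.7, -0.3]
width: 39.3
grasp_force: 0.0
[ 0.51705239  0.53400984  1.60129691  0.21240361  1.39382128 -1.13282754] [433.03898109 333.85829817 191.30812895] [ 5.48119067e-04 -2.70726598e+00  6.82768382e-04] 39.55971296260793
```

View pics/c4.png

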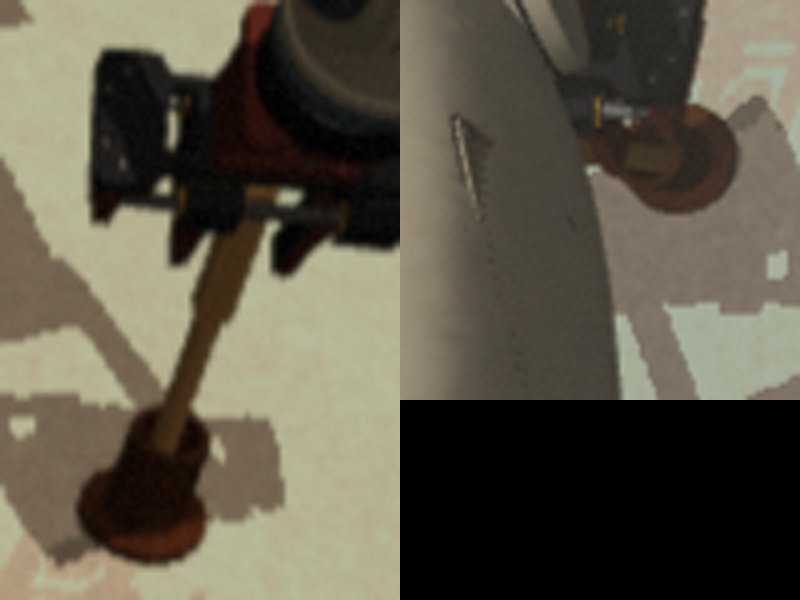

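Stick still upright in the holder, fingers straddling its handle with the tool tilted 25°. Close and lift.

```bash
Z='[0,0,0]'
python3 -m creep '{"delta_pos":[[0,0,0],[0,0,0],[0,0,0],[0,0,0],[0,0,0],[0,0,0],[0,0,0],[0,0,0]],"twist":[[0,0,0],[0,0,0],[0,0,0],[0,0,0],[0,0,0],[0,0,0],[0,0,0],[0,0,0]]}' 0
python3 - <<'E'
from h import *
o=get_obs();print(o["ee_pos"],o["orientation"],o["width"],o["grasp_force"])
E
```

```text
t: 6.98
ee_pos: [433.5, 334.1, 191.9]
orientation: [0.001, -2.705, -0.0]
ft_force: [-0.4, 0.2, 4.8]
width: 18.2
grasp_force: 30.0
[433.47067583 334.13132503 191.93761148] [ 6.56490125e-04 -2.70527995e+00 -4.48438595e-04] 18.220681222068453 30.000538229942322
```

```bash
cat > plan.py <<'E'
from h import *
from scipy.spatial.transform import Rotation as Ro
R0=Ro.from_rotvec([0,-2.705,0]); OFF=R0.inv().apply(np.array([441.5,334.1,4])-np.array([433.4,334.1,191.5]))
C=np.array([603.,-125,0]);PHI=np.radians(3.45);RZ=Ro.from_rotvec([0,0,PHI])
def b2w(x,y,z): return C+RZ.apply([x,y,z])
def th(x): return 25+0.28*x
def pose(tip,t,phi=PHI):
    R=Ro.from_rotvec([0,0,phi])*Ro.from_rotvec([0,-np.radians(t),0])*R0
    return np.asarray(tip,float)-R.apply(OFF),R
def cur():
    o=get_obs();p=np.array(o["ee_pos"]);R=Ro.from_rotvec(o["orientation"]);tip=p+R.apply(OFF)
    s=(R*R0.inv()).apply([0,0,-1]);sb=RZ.inv().apply(s)
    print("t %.2f tip bowl"%o["t"],RZ.inv().apply(tip-C).round(1),"tilt %.1f side %.1f"%tuple(np.degrees([np.arctan2(sb[0],-sb[2]),sb[1]])),"F",np.round(o["ft_force"],1),"q",np.round(o["qpos"],2));return p,R
def rows(start,poses):
    P0,R=start;D=[];T=[]
    for p,r in poses:
        D.append([float(v) for v in (R.inv().apply(p-P0)/1000).round(4)]);T.append([float(v) for v in np.degrees((R.inv()*r).as_rotvec()).round(1)]);P0,R=p,r
    print(str(D).replace(" ",""));print(str(T).replace(" ",""))
def circ(r,a0,a1,n,z,last=None):  # bowl polar angle deg (x far=0,y left=90)
    out=[]
    for a in np.linspace(a0,a1,n+1)[1:]:
        x,y=r*np.cos(np.radians(a)),r*np.sin(np.radians(a)); out.append(pose(b2w(x,y,z),th(x)))
    return out
def line(a,b,n,ease=False):  # bowl-frame tips
    out=[]
    for s in np.linspace(0,1,n+1)[1:]:
        if ease: s=s*s*(3-2*s)
        x,y,z=np.array(a)*(1-s)+np.array(b)*s; out.append(pose(b2w(x,y,z),th(x)))
    return out
E
python3 - <<'E'
from plan import *
st=cur()
R0_,p0=R0,np.array([433.4,334.1,191.5])
lift=[(p0+[0,0,z],R0) for z in(4,14,30,48,66,84,98,104)]
rows((p0,R0),lift)
t=th(-1);a=np.radians(t);pre=np.array([-1-70*np.sin(a),-37,8.7+70*np.cos(a)]);print(pre,t)
A=np.array([441.5,334.1,108]);B=b2w(*pre)
prof=np.r_[0.3,0.7,np.ones(16),.7,.3];s=np.cumsum(prof)/prof.sum()
tr=[pose(A*(1-q)+B*q,t*q,PHI*q) for q in s]
rows(lift[-1],tr)
print(tr[-1][0], [p[0].round(0).tolist() for p in tr[9::5]])
E
```

```text
t 6.98 tip bowl [-133.5  468.1    4.4] tilt 0.0 side 0.0 F [-0.4  0.2  4.8] q [ 0.52  0.53  1.6   0.21  1.4  -1.13]
[[0.0017,0.0,-0.0036],[0.0042,0.0,-0.0091],[0.0068,0.0,-0.0145],[0.0076,0.0,-0.0163],[0.0076,0.0,-0.0163],[0.0076,0.0,-0.0163],[0.0059,0.0,-0.0127],[0.0025,0.0,-0.0054]]
[[0.0,0.0,0.0],[0.0,0.0,0.0],[0.0,0.0,0.0],[0.0,0.0,0.0],[0.0,0.0,0.0],[0.0,0.0,0.0],[0.0,0.0,0.0],[0.0,0.0,0.0]]
[-30.27289243 -37.          72.28535813] 24.72
[[-0.0011,-0.0083,0.0002],[-0.0025,-0.0194,0.0006],[-0.0035,-0.0277,0.001],[-0.0035,-0.0278,0.0012],[-0.0034,-0.0278,0.0014],[-0.0033,-0.0279,0.0016],[-0.0033,-0.0279,0.0018],[-0.0032,-0.0279,0.002],[-0.0031,-0.028,0.0022],[-0.003,-0.028,0.0024],[-0.0029,-0.028,0.0026],[-0.0028,-0.0281,0.0028],[-0.0027,-0.0281,0.003],[-0.0026,-0.0282,0.0032],[-0.0024,-0.0282,0.0033],[-0.0023,-0.0282,0.0035],[-0.0022,-0.0283,0.0036],[-0.0021,-0.0283,0.0038],[-0.0013,-0.0198,0.0027],[-0.0005,-0.0085,0.0012]]
[[0.0,-0.4,-0.1],[0.1,-1.0,-0.1],[0.1,-1.4,-0.2],[0.1,-1.4,-0.2],[0.1,-1.4,-0.2],[0.1,-1.4,-0.2],[0.1,-1.4,-0.2],[0.1,-1.4,-0.2],[0.0,-1.4,-0.2],[0.0,-1.4,-0.2],[0.0,-1.4,-0.2],[0.0,-1.4,-0.2],[0.0,-1.4,-0.2],[0.0,-1.4,-0.2],[0.0,-1.4,-0.2],[0.0,-1.4,-0.2],[0.0,-1.4,-0.2],[0.0,-1.4,-0.2],[0.0,-1.0,-0.1],[0.0,-0.4,-0.1]]
[ 489.3967071  -168.915949    239.21598987] [[460.0, 84.0, 272.0], [476.0, -56.0, 255.0], [489.0, -169.0, 239.0]]
```

```bash
python3 -m creep '{"delta_pos":[[0.0017,0,-0.0036],[0.0042,0,-0.0091],[0.0068,0,-0.0145],[0.0076,0,-0.0163],[0.0076,0,-0.0163],[0.0076,0,-0.0163],[0.0059,0,-0.0127],[0.0025,0,-0.0054],[0,0,0]],"twist":[[0,0,0],[0,0,0],[0,0,0],[0,0,0],[0,0,0],[0,0,0],[0,0,0],[0,0,0],[0,0,0]]}' &&
python3 -m creep '{"delta_pos":[[-0.0011,-0.0083,0.0002],[-0.0025,-0.0194,0.0006],[-0.0035,-0.0277,0.001],[-0.0035,-0.0278,0.0012],[-0.0034,-0.0278,0.0014],[-0.0033,-0.0279,0.0016],[-0.0033,-0.0279,0.0018],[-0.0032,-0.0279,0.002],[-0.0031,-0.028,0.0022],[-0.003,-0.028,0.0024],[-0.0029,-0.028,0.0026],[-0.0028,-0.0281,0.0028],[-0.0027,-0.0281,0.003],[-0.0026,-0.0282,0.0032],[-0.0024,-0.0282,0.0033],[-0.0023,-0.0282,0.0035],[-0.0022,-0.0283,0.0036],[-0.0021,-0.0283,0.0038],[-0.0013,-0.0198,0.0027],[-0.0005,-0.0085,0.0012]],"twist":[[0,-0.4,-0.1],[0.1,-1,-0.1],[0.1,-1.4,-0.2],[0.1,-1.4,-0.2],[0.1,-1.4,-0.2],[0.1,-1.4,-0.2],[0.1,-1.4,-0.2],[0.1,-1.4,-0.2],[0,-1.4,-0.2],[0,-1.4,-0.2],[0,-1.4,-0.2],[0,-1.4,-0.2],[0,-1.4,-0.2],[0,-1.4,-0.2],[0,-1.4,-0.2],[0,-1.4,-0.2],[0,-1.4,-0.2],[0,-1.4,-0.2],[0,-1,-0.1],[0,-0.4,-0.1]]}' && python3 -m creep '{"delta_pos":[[0,0,0],[0,0,0],[0,0,0]],"twist":[[0,0,0],[0,0,0],[0,0,0]]}'
python3 - <<'E'
from plan import *
st=cur()
s,_=get_image("scene");t,_=get_image("top")
H=np.zeros((600,800,3),np.uint8);H[:420,:400]=crop(s,170,150,100,105,4);H[:400,400:]=crop(t,270,160,100,100,4);cv2.imwrite("pics/c5.png",H[:,:,::-1])
E
```

```text
t: 7.73
ee_pos: [434.2, 334.3, 297.0]
orientation: [0.001, -2.708, -0.002]
ft_force: [0.2, 0.1, -0.9]
width: 17.5
grasp_force: 30.0
t: 9.4
ee_pos: [490.2, -171.1, 238.1]
orientation: [-0.1, 3.138, 0.003]
ft_force: [-0.1, -0.8, 0.1]
width: 17.9
grasp_force: 30.0
t: 9.65
ee_pos: [491.3, -167.9, 239.4]
orientation: [-0.104, 3.138, 0.004]
ft_force: [0.1, 0.0, -1.0]
width: 17.7
grasp_force: 30.0
t 9.65 tip bowl [-27.  -35.2  73.1] tilt 25.2 side 0.3 F [ 0.1  0.  -1. ] q [-0.35  0.25  1.85  0.    1.05 -1.99]
```

View pics/c5.png

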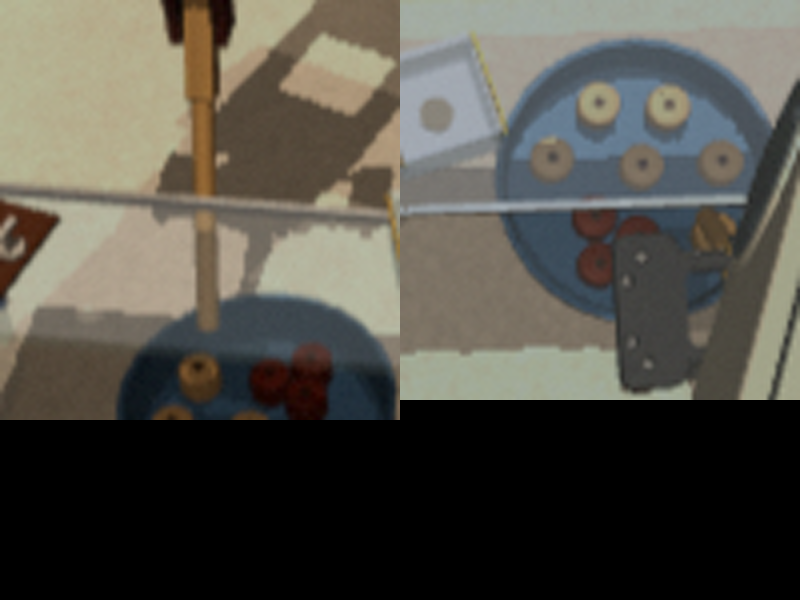

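Scene crop: stick's foot at about (221.4,231.4) in front of and above bowl, bead cluster unchanged; top: gripper in front of the deck. I'll compare the foot with its predicted pixel, to correct bead coordinates.

```bash
cat >> plan.py <<'E'
def proj(n,p):
    K,E=P(n);c=np.linalg.inv(E)@np.r_[p,1];q=K@c[:3];return q[:2]/q[2]
def tipw():
    o=get_obs();return np.array(o["ee_pos"])+Ro.from_rotvec(o["orientation"]).apply(OFF)
E
python3 - <<'E'
from plan import *
w=tipw();print(w,proj("scene",w),proj("scene",w+[0,0,-10]),proj("scene",w+[10,0,0]),proj("scene",w+[0,10,0]))
st=cur()
a=np.radians(24.7)
def ax(d): return pose(b2w(-1-d*np.sin(a),-37,8.7+d*np.cos(a)),24.7)
rows(ax(70),[ax(d) for d in(64,54,44,34,26,19,13,8,5,4)])
E
```

```text
[ 578.61405441 -161.60522879   73.45700527] [221.52148811 231.87803331] [221.99216393 234.44688127] [220.44110541 234.84514879] [225.33867752 232.35274975]
t 9.75 tip bowl [-26.5 -35.1  73.5] tilt 25.2 side 0.3 F [ 0.2  0.1 -1.4] q [-0.35  0.25  1.85  0.    1.05 -1.99]
[[-0.0025,0.0,0.0054],[-0.0042,-0.0,0.0091],[-0.0042,-0.0,0.0091],[-0.0042,-0.0,0.0091],[-0.0034,0.0,0.0072],[-0.003,0.0,0.0063],[-0.0025,-0.0,0.0054],[-0.0021,0.0,0.0045],[-0.0013,-0.0,0.0027],[-0.0004,0.0,0.0009]]
[[0.0,0.0,0.0],[0.0,0.0,0.0],[0.0,0.0,0.0],[0.0,0.0,0.0],[0.0,0.0,0.0],[0.0,0.0,0.0],[0.0,0.0,0.0],[0.0,0.0,0.0],[0.0,0.0,0.0],[0.0,0.0,0.0]]
```

```bash
sed -i 's/C=np.array(\[603.,-125,0\])/C=np.array([605.,-124.5,0])/' plan.py
python3 -m creep '{"delta_pos":[[-0.0025,0,0.0054],[-0.0042,0,0.0091],[-0.0042,0,0.0091],[-0.0042,0,0.0091],[-0.0034,0,0.0072],[-0.003,0,0.0063],[-0.0025,0,0.0054],[-0.0021,0,0.0045],[-0.0013,0,0.0027],[-0.0004,0,0.0009],[0,0,0],[0,0,0]],"twist":[[0,0,0],[0,0,0],[0,0,0],[0,0,0],[0,0,0],[0,0,0],[0,0,0],[0,0,0],[0,0,0],[0,0,0],[0,0,0],[0,0,0]]}'
python3 - <<'E'
from plan import *
cur();print(get_obs()["moment"])
E
```

```text
t: 10.75
ee_pos: [519.6, -167.0, 180.3]
orientation: [-0.103, 3.136, 0.003]
ft_force: [-0.5, -0.5, 0.3]
width: 17.8
grasp_force: 30.0
t 10.75 tip bowl [ -0.5 -36.6  14.1] tilt 25.2 side 0.2 F [-0.5 -0.5  0.3] q [-0.33  0.36  1.84  0.    0.94 -1.97]
[ 0.03537876  0.02768638 -0.04021553]
```

```bash
python3 -m creep '{"delta_pos":[[0,0,0.001],[0,0,0.001],[0,0,0.001],[0,0,0.0005],[0,0,0.0005]],"twist":[[0,0,0],[0,0,0],[0,0,0],[0,0,0],[0,0,0]]}'
python3 -m creep '{"delta_pos":[[0,0,0.0005],[0,0,0.0005],[0,0,0]],"twist":[[0,0,0],[0,0,0],[0,0,0]]}'
python3 - <<'E'
from plan import *
cur();print(get_obs()["moment"])
E
```

```text
t: 11.17
ee_pos: [519.6, -167.0, 176.2]
orientation: [-0.103, 3.136, 0.003]
ft_force: [-0.5, 0.2, 2.9]
width: 18.2
grasp_force: 30.0
t: 11.42
ee_pos: [519.7, -167.0, 175.8]
orientation: [-0.103, 3.136, 0.003]
ft_force: [-2.4, -1.0, 7.5]
width: 17.9
grasp_force: 30.0
t 11.42 tip bowl [ -0.5 -36.6   9.7] tilt 25.2 side 0.2 F [-2.4 -1.   7.5] q [-0.33  0.37  1.84  0.    0.93 -1.97]
[0.17734888 0.40418773 0.06025632]
```

```bash
cat >> plan.py <<'E'
def zz(x): return 8.2+7*np.sin(np.radians(th(x)))
def arc(r0,a0,r1,a1,n):
    out=[]
    for s in np.linspace(0,1,n+1)[1:]:
        r,a=r0+(r1-r0)*s,np.radians(a0+(a1-a0)*s); x,y=r*np.cos(a),r*np.sin(a); out.append(pose(b2w(x,y,zz(x)),th(x)))
    return out
E
python3 - <<'E'
from plan import *
p,R=cur();st=(p-[0,0,.6],R)
rows(st,arc(37,-91,41,-251,20))
E
```

```text
t 11.42 tip bowl [ -0.5 -36.6   9.7] tilt 25.2 side 0.2 F [-2.4 -1.   7.5] q [-0.33  0.37  1.84  0.    0.93 -1.97]
[[-0.0001,0.0006,-0.0047],[0.0009,0.001,-0.0018],[0.0009,0.0017,-0.0016],[0.0008,0.0024,-0.0014],[0.0008,0.003,-0.0012],[0.0007,0.0036,-0.001],[0.0006,0.0041,-0.0008],[0.0005,0.0046,-0.0006],[0.0003,0.005,-0.0005],[0.0002,0.0052,-0.0003],[0.0001,0.0054,-0.0001],[-0.0,0.0055,0.0],[-0.0001,0.0054,0.0002],[-0.0003,0.0053,0.0003],[-0.0004,0.0051,0.0005],[-0.0005,0.0047,0.0007],[-0.0006,0.0042,0.0009],[-0.0008,0.0037,0.0011],[-0.0009,0.0031,0.0014],[-0.001,0.0024,0.0016]]
[[0.1,1.9,0.3],[0.0,1.4,0.0],[-0.0,1.4,-0.0],[-0.0,1.3,-0.0],[0.0,1.2,0.0],[-0.0,1.1,0.0],[-0.0,0.9,-0.0],[0.0,0.8,-0.0],[0.0,0.6,0.0],[0.0,0.4,0.0],[-0.0,0.2,-0.0],[-0.0,-0.0,-0.0],[0.0,-0.2,0.0],[0.0,-0.5,0.0],[0.0,-0.7,0.0],[-0.0,-0.9,-0.0],[-0.0,-1.0,0.0],[0.0,-1.2,-0.0],[-0.0,-1.3,-0.0],[0.0,-1.4,-0.0]]
```

```bash
python3 -m creep '{"delta_pos":[[-0.0001,0.0006,-0.0047],[0.0009,0.001,-0.0018],[0.0009,0.0017,-0.0016],[0.0008,0.0024,-0.0014],[0.0008,0.003,-0.0012],[0.0007,0.0036,-0.001],[0.0006,0.0041,-0.0008],[0.0005,0.0046,-0.0006],[0.0003,0.005,-0.0005],[0.0002,0.0052,-0.0003],[0.0001,0.0054,-0.0001],[0,0.0055,0],[-0.0001,0.0054,0.0002],[-0.0003,0.0053,0.0003],[-0.0004,0.0051,0.0005],[-0.0005,0.0047,0.0007],[-0.0006,0.0042,0.0009],[-0.0008,0.0037,0.0011],[-0.0009,0.0031,0.0014],[-0.001,0.0024,0.0016]],"twist":[[0.1,1.9,0.3],[0,1.4,0],[0,1.4,0],[0,1.3,0],[0,1.2,0],[0,1.1,0],[0,0.9,0],[0,0.8,0],[0,0.6,0],[0,0.4,0],[0,0.2,0],[0,0,0],[0,-0.2,0],[0,-0.5,0],[0,-0.7,0],[0,-0.9,0],[0,-1,0],[0,-1.2,0],[0,-1.3,0],[0,-1.4,0]]}'
python3 - <<'E'
from plan import *
st=cur()
print(41*np.cos(np.radians(-251)),41*np.sin(np.radians(-251)))
a=arc(41,-251,41,-411,20);rows(arc(37,-91,41,-251,20)[-1],a)
t,_=get_image("top");s,_=get_image("scene");cv2.imwrite("pics/t6.png",t[:,:,::-1]);cv2.imwrite("pics/s6.png",s[:,:,::-1])
E
```

```text
t: 13.08
ee_pos: [513.9, -90.8, 182.4]
orientation: [0.093, -3.076, 0.003]
ft_force: [0.1, -0.1, -0.9]
width: 17.8
grasp_force: 30.0
t 13.08 tip bowl [-13.   39.1  10.8] tilt 21.4 side -0.0 F [ 0.1 -0.1 -0.9] q [-0.19  0.35  1.85 -0.02  1.   -1.81]
-13.348294332743423 38.76626159957199
[[-0.001,0.0015,0.0019],[-0.0011,0.0007,0.0021],[-0.0011,-0.0001,0.0022],[-0.0011,-0.0009,0.0024],[-0.0011,-0.0017,0.0025],[-0.001,-0.0024,0.0025],[-0.0009,-0.0031,0.0024],[-0.0008,-0.0038,0.0023],[-0.0007,-0.0043,0.002],[-0.0006,-0.0048,0.0017],[-0.0004,-0.0052,0.0014],[-0.0003,-0.0055,0.001],[-0.0002,-0.0056,0.0005],[-0.0,-0.0057,0.0001],[0.0001,-0.0057,-0.0004],[0.0003,-0.0055,-0.0009],[0.0004,-0.0053,-0.0013],[0.0005,-0.0049,-0.0017],[0.0006,-0.0044,-0.002],[0.0007,-0.0039,-0.0022]]
[[-0.0,-1.5,-0.0],[0.0,-1.6,-0.0],[0.0,-1.6,0.0],[-0.0,-1.6,-0.0],[0.0,-1.5,0.0],[-0.0,-1.5,-0.0],[-0.0,-1.3,0.0],[-0.0,-1.2,0.0],[0.0,-1.1,-0.0],[-0.0,-0.9,0.0],[-0.0,-0.7,0.0],[0.0,-0.5,-0.0],[0.0,-0.3,0.0],[0.0,-0.0,-0.0],[-0.0,0.2,-0.0],[0.0,0.4,0.0],[0.0,0.6,0.0],[-0.0,0.8,-0.0],[0.0,1.0,-0.0],[0.0,1.2,0.0]]
```

```bash
python3 -m creep '{"delta_pos":[[-0.001,0.0015,0.0019],[-0.0011,0.0007,0.0021],[-0.0011,-0.0001,0.0022],[-0.0011,-0.0009,0.0024],[-0.0011,-0.0017,0.0025],[-0.001,-0.0024,0.0025],[-0.0009,-0.0031,0.0024],[-0.0008,-0.0038,0.0023],[-0.0007,-0.0043,0.002],[-0.0006,-0.0048,0.0017],[-0.0004,-0.0052,0.0014],[-0.0003,-0.0055,0.001],[-0.0002,-0.0056,0.0005],[0,-0.0057,0.0001],[0.0001,-0.0057,-0.0004],[0.0003,-0.0055,-0.0009],[0.0004,-0.0053,-0.0013],[0.0005,-0.0049,-0.0017],[0.0006,-0.0044,-0.002],[0.0007,-0.0039,-0.0022]],"twist":[[0,-1.5,0],[0,-1.6,0],[0,-1.6,0],[0,-1.6,0],[0,-1.5,0],[0,-1.5,0],[0,-1.3,0],[0,-1.2,0],[0,-1.1,0],[0,-0.9,0],[0,-0.7,0],[0,-0.5,0],[0,-0.3,0],[0,0,0],[0,0.2,0],[0,0.4,0],[0,0.6,0],[0,0.8,0],[0,1,0],[0,1.2,0]]}'
python3 - <<'E'
from plan import *
st=cur()
print(41*np.cos(np.radians(-411)),41*np.sin(np.radians(-411)))
a=arc(41,-411,41,-491,10);rows(arc(41,-251,41,-411,20)[-1],a)
E
```

```text
t: 14.85
ee_pos: [526.0, -161.7, 166.2]
orientation: [-0.091, 3.014, 0.006]
ft_force: [-0.2, -0.3, -0.3]
width: 17.8
grasp_force: 30.0
t 14.85 tip bowl [ 25.7 -32.4  11.9] tilt 32.2 side -0.0 F [-0.2 -0.3 -0.3] q [-0.35  0.34  1.92  0.07  0.76 -2.03]
25.802136033043325 -31.862984419735817
[[0.0008,-0.0033,-0.0024],[0.0009,-0.0026,-0.0025],[0.001,-0.0019,-0.0025],[0.001,-0.0011,-0.0024],[0.001,-0.0003,-0.0023],[0.001,0.0005,-0.0021],[0.001,0.0013,-0.0019],[0.0009,0.002,-0.0017],[0.0009,0.0028,-0.0015],[0.0008,0.0034,-0.0012]]
[[-0.0,1.3,-0.0],[0.0,1.4,-0.0],[0.0,1.5,0.0],[-0.0,1.6,-0.0],[-0.0,1.6,0.0],[0.0,1.6,-0.0],[-0.0,1.6,0.0],[0.0,1.5,-0.0],[-0.0,1.4,0.0],[0.0,1.3,0.0]]
```

```bash
python3 -m creep '{"delta_pos":[[0.0008,-0.0033,-0.0024],[0.0009,-0.0026,-0.0025],[0.001,-0.0019,-0.0025],[0.001,-0.0011,-0.0024],[0.001,-0.0003,-0.0023],[0.001,0.0005,-0.0021],[0.001,0.0013,-0.0019],[0.0009,0.002,-0.0017],[0.0009,0.0028,-0.0015],[0.0008,0.0034,-0.0012],[0,0,0],[0,0,0]],"twist":[[0,1.3,0],[0,1.4,0],[0,1.5,0],[0,1.6,0],[0,1.6,0],[0,1.6,0],[0,1.6,0],[0,1.5,0],[0,1.4,0],[0,1.3,0],[0,0,0],[0,0,0]]}'
python3 - <<'E'
from plan import *
st=cur()
t,_=get_image("top");s,_=get_image("scene")
H=np.zeros((600,800,3),np.uint8);H[:600,:400]=crop(s,190,175,80,120,5);H[:400,400:]=crop(t,280,155,100,100,4);cv2.imwrite("pics/c7.png",H[:,:,::-1])
cv2.imwrite("pics/s7.png",s[:,:,::-1])
E
```

```text
t: 15.85
ee_pos: [516.8, -161.0, 186.4]
orientation: [0.091, -3.01, 0.006]
ft_force: [0.6, 0.8, 0.4]
width: 17.8
grasp_force: 30.0
t 15.85 tip bowl [-26.  -31.1  10.1] tilt 17.6 side 0.0 F [0.6 0.8 0.4] q [-0.3   0.4   1.76 -0.05  1.1  -1.9 ]
```

View pics/c7.png

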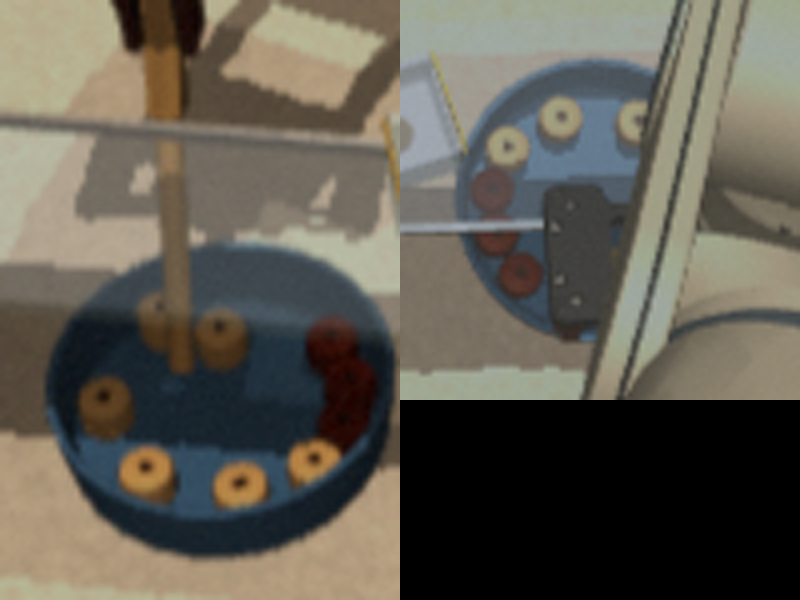

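Scene crop: dark beads in a row on the left wall, holes at crop (333,330), (352,376), (345,415); pale at (155,303), (222,326), (105,396), (147,467), (240,486), (313,459). All nine inside. Now positions.

```bash
python3 - <<'E'
from plan import *
Bd=dict(da=(333,330),db=(352,376),dc=(345,415),p1=(155,303),p2=(222,326),p3=(105,396),p4=(147,467),p5=(240,486),p6=(313,459))
for k,(u,v) in Bd.items():
    w=atz("scene",190+(u+.5)/5-.5,175+(v+.5)/5-.5,28);print(k,RZ.inv().apply(w-C).round(1)[:2])
for k,(u,v) in dict(a=(518,275),b=(495,236),c=(491,188),p6=(507,147),p5=(560,118)).items():
    w=atz("top",280+(u-400+.5)/4-.5,155+(v+.5)/4-.5,28);print("top",k,RZ.inv().apply(w-C).round(1)[:2])
# rim check of bowl motion: scene rim extremes
for p in((48,385),(392,372),(220,243)): print(RZ.inv().apply(atz("scene",190+p[0]/5,175+p[1]/5,45)-C).round(1))
E
```

```text
da [-46.   48.2]
db [-16.6  62.7]
dc [ 8.5 62.7]
p1 [-55.  -49.3]
p2 [-42.9 -10.6]
p3 [  8.9 -61.4]
p4 [ 50.2 -30.3]
p5 [56.7 17.8]
p6 [37.1 50.9]
top a [-45.4  51. ]
top b [-20.6  63.8]
top c [ 9.5 64.8]
top p6 [35.1 53.5]
top p5 [52.3 19.5]
[ 18.8 -84.8  45. ]
[-6.8 86.3 45. ]
[-84.7 -17.   45. ]
```

```bash
cat >> plan.py <<'E'
def via(pts,ns):
    out=[]
    for a,b,n in zip(pts,pts[1:],ns):
        for s in np.linspace(0,1,n+1)[1:]:
            x,y=np.array(a)*(1-s)+np.array(b)*s;out.append(pose(b2w(x,y,zz(x)),th(x)))
    return out
E
python3 - <<'E'
from plan import *
st=cur()
rows(st,via([(-26,-31),(-9,-8),(-13.3,30.4),(-21.8,45.2),(-32.5,38.5),(-40.5,28.3)],[4,5,4,3,3]))
E
```

```text
t 15.95 tip bowl [-26.1 -31.1  10.1] tilt 17.6 side 0.0 F [1.  1.3 0.6] q [-0.3   0.4   1.76 -0.05  1.1  -1.9 ]
[[-0.0005,0.0059,0.0011],[-0.0008,0.0058,0.0012],[-0.0008,0.0057,0.0013],[-0.0008,0.0058,0.0014],[0.0002,0.0077,-0.0003],[0.0002,0.0077,-0.0003],[0.0002,0.0077,-0.0003],[0.0002,0.0077,-0.0003],[0.0002,0.0077,-0.0003],[0.0004,0.0037,-0.0007],[0.0004,0.0037,-0.0007],[0.0004,0.0037,-0.0006],[0.0004,0.0037,-0.0006],[0.0006,-0.0022,-0.001],[0.0006,-0.0022,-0.0009],[0.0006,-0.0022,-0.0009],[0.0004,-0.0034,-0.0006],[0.0004,-0.0034,-0.0006],[0.0004,-0.0034,-0.0005]]
[[0.0,-1.3,-0.0],[0.0,-1.2,0.0],[0.0,-1.2,-0.0],[-0.0,-1.2,0.0],[0.0,0.2,0.0],[0.0,0.2,-0.0],[-0.0,0.2,0.0],[-0.0,0.2,0.0],[0.0,0.2,-0.0],[-0.0,0.6,0.0],[0.0,0.6,0.0],[-0.0,0.6,-0.0],[-0.0,0.6,-0.0],[-0.0,1.0,0.0],[0.0,1.0,-0.0],[0.0,1.0,-0.0],[-0.0,0.7,0.0],[0.0,0.7,-0.0],[0.0,0.7,-0.0]]
```

```bash
python3 -m creep '{"delta_pos":[[-0.0005,0.0059,0.0011],[-0.0008,0.0058,0.0012],[-0.0008,0.0057,0.0013],[-0.0008,0.0058,0.0014],[0.0002,0.0077,-0.0003],[0.0002,0.0077,-0.0003],[0.0002,0.0077,-0.0003],[0.0002,0.0077,-0.0003],[0.0002,0.0077,-0.0003],[0.0004,0.0037,-0.0007],[0.0004,0.0037,-0.0007],[0.0004,0.0037,-0.0006],[0.0004,0.0037,-0.0006],[0.0006,-0.0022,-0.001],[0.0006,-0.0022,-0.0009],[0.0006,-0.0022,-0.0009],[0.0004,-0.0034,-0.0006],[0.0004,-0.0034,-0.0006],[0.0004,-0.0034,-0.0005],[0,0,0]],"twist":[[0,-1.3,0],[0,-1.2,0],[0,-1.2,0],[0,-1.2,0],[0,0.2,0],[0,0.2,0],[0,0.2,0],[0,0.2,0],[0,0.2,0],[0,0.6,0],[0,0.6,0],[0,0.6,0],[0,0.6,0],[0,1,0],[0,1,0],[0,1,0],[0,0.7,0],[0,0.7,0],[0,0.7,0],[0,0,0]]}'
cat >> plan.py <<'E'
def dark(s,name=None):
    hsv=cv2.cvtColor(s,cv2.COLOR_RGB2HSV).astype(int);h,S,V=hsv[...,0],hsv[...,1],hsv[...,2]
    m=(((h<7)|(h>172))&(S>110)&(V<170)&(V>25)).astype(np.uint8);k=np.zeros_like(m);k[205:300,185:285]=1;m*=k
    n,l,st,c=cv2.connectedComponentsWithStats(m)
    for i in range(1,n):
        if st[i,4]>12:
            w=atz("scene",*c[i],20);print("blob",st[i].tolist(),c[i].round(1),RZ.inv().apply(w-C).round(1)[:2])
E
python3 - <<'E'
from plan import *
st=cur();s,_=get_image("scene");cv2.imwrite("pics/s8.png",s[:,:,::-1]);dark(s)
print("before");dark(cv2.imread("pics/s7.png")[:,:,::-1])
E
```

```text
t: 17.62
ee_pos: [509.8, -101.8, 189.7]
orientation: [0.088, -2.944, 0.007]
ft_force: [-0.4, -0.1, -1.0]
width: 17.9
grasp_force: 30.0
t 17.62 tip bowl [-41.2  28.5   9.5] tilt 13.8 side 0.0 F [-0.4 -0.1 -1. ] q [-0.19  0.4   1.76 -0.05  1.16 -1.8 ]
blob [251, 239, 14, 26, 176] [258.2 251.6] [-16.4  57.7]
before
blob [252, 240, 13, 25, 198] [258.1 251.4] [-17.   57.2]
```

```bash
python3 - <<'E'
from plan import *
s=cv2.imread("pics/s8.png");cv2.imwrite("pics/c8.png",crop(s,190,205,100,85,7))
for u,v in((256,241),(258,248),(258,258),(245,236),(247,238)): print(s[v,u])
E
```

```text
[26 32 54]
[ 4  5 35]
[ 4  9 24]
[74 77 78]
[ 69  91 109]
```

View pics/c8.png

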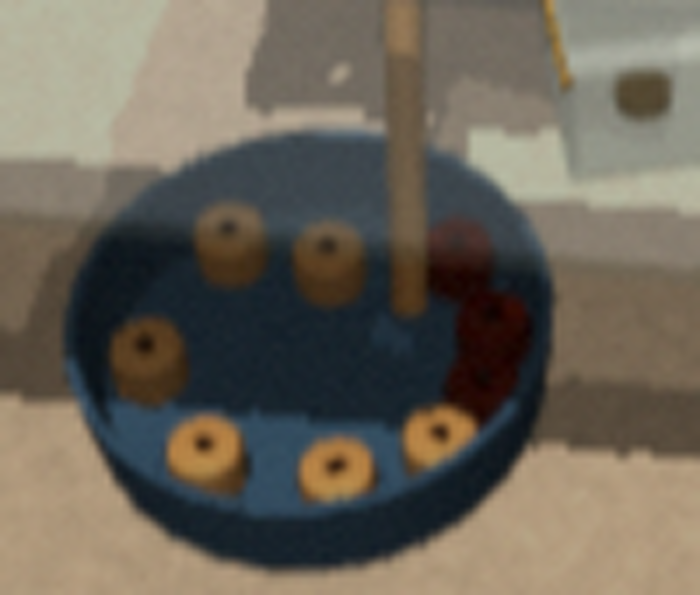

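Crop: the stick slid past; dark a at crop (462,235) moved only a little along the wall; b (493,312) and c (486,374) still touch. I must insert nearer the wall.

```bash
python3 - <<'E'
from plan import *
for k,(u,v) in dict(a=(462,232),b=(493,312),c=(486,374),p6=(440,432),p5=(337,464),p2=(328,243),p1=(228,228),p3=(146,343),p4=(204,443),tip=(408,310)).items():
    z=28 if k!="tip" else 9
    q=RZ.inv().apply(atz("scene",190+(u+.5)/7-.5,205+(v+.5)/7-.5,z)-C)[:2];print(k,q.round(1),np.hypot(*q).round(1),np.degrees(np.arctan2(q[1],q[0])).round(0))
print(proj("scene",b2w(-41.2,28.5,9.5)),190+408.5/7-.5,205+311/7-.5)
E
```

```text
a [-55.7  45.1] 71.6 141.0
b [-18.7  62.3] 65.1 107.0
c [ 9.7 63.9] 64.7 81.0
p6 [36.7 51.4] 63.2 54.0
p5 [53.9 17.5] 56.7 18.0
p2 [-45.3  -4.5] 45.5 -174.0
p1 [-48.8 -43.7] 65.5 -138.0
p3 [  8.2 -62. ] 62.5 -82.0
p4 [ 49.8 -31.1] 58.7 -32.0
tip [-31.3  27.1] 41.4 139.0
[248.98003202 245.86541025] 247.85714285714286 248.92857142857144
```

```bash
python3 - <<'E'
from plan import *
st=cur()
a=via([(-41.2,28.5),(-22,24),(-17,34),(-26,49.5),(-36,45),(-45,33),(-28,20)],[3,2,4,3,4,3]);rows(st,a)
rows(a[-1],via([(-28,20),(3,38),(2,60),(17,56),(10,25)],[6,5,4,5]))
E
```

```text
t 17.67 tip bowl [-41.1  28.7   9.5] tilt 13.8 side 0.0 F [ 0.3 -0.4 -0.2] q [-0.19  0.4   1.77 -0.05  1.16 -1.8 ]
[[-0.0019,-0.0016,0.0005],[-0.0011,-0.0015,0.0015],[-0.0011,-0.0015,0.0017],[-0.0004,0.005,0.0007],[-0.0005,0.005,0.0008],[0.0004,0.0039,-0.0007],[0.0004,0.0039,-0.0007],[0.0004,0.0039,-0.0006],[0.0004,0.0039,-0.0006],[0.0006,-0.0015,-0.0009],[0.0006,-0.0015,-0.0008],[0.0005,-0.0015,-0.0007],[0.0004,-0.003,-0.0005],[0.0004,-0.003,-0.0005],[0.0004,-0.003,-0.0004],[0.0003,-0.003,-0.0004],[-0.0009,-0.0043,0.001],[-0.0009,-0.0043,0.0012],[-0.001,-0.0043,0.0013]]
[[0.1,-1.5,-0.0],[-0.0,-1.8,0.0],[0.0,-1.8,-0.0],[-0.0,-0.7,0.0],[0.0,-0.7,-0.0],[-0.0,0.6,-0.0],[0.0,0.6,0.0],[-0.0,0.6,-0.0],[0.0,0.6,-0.0],[0.0,0.9,0.0],[-0.0,0.9,0.0],[-0.0,0.9,0.0],[-0.0,0.6,0.0],[0.0,0.6,-0.0],[0.0,0.6,0.0],[-0.0,0.6,-0.0],[0.0,-1.6,-0.0],[-0.0,-1.6,0.0],[0.0,-1.6,-0.0]]
[[-0.0009,0.003,0.0014],[-0.0009,0.003,0.0015],[-0.001,0.003,0.0016],[-0.001,0.003,0.0018],[-0.001,0.003,0.0019],[-0.001,0.003,0.002],[0.0,0.0044,-0.0001],[0.0,0.0044,-0.0001],[0.0,0.0044,-0.0001],[0.0,0.0044,-0.0001],[0.0,0.0044,-0.0001],[-0.0007,-0.001,0.0015],[-0.0007,-0.001,0.0016],[-0.0007,-0.001,0.0017],[-0.0007,-0.001,0.0017],[0.0003,-0.0062,-0.0007],[0.0003,-0.0062,-0.0007],[0.0003,-0.0062,-0.0006],[0.0003,-0.0062,-0.0006],[0.0003,-0.0062,-0.0006]]
[[0.0,-1.4,0.0],[0.0,-1.4,0.0],[-0.0,-1.4,0.0],[0.0,-1.4,-0.0],[-0.0,-1.4,0.0],[0.0,-1.4,0.0],[-0.0,0.1,0.0],[-0.0,0.1,0.0],[0.0,0.1,-0.0],[-0.0,0.1,-0.0],[-0.0,0.1,0.0],[0.0,-1.0,-0.0],[-0.0,-1.0,0.0],[0.0,-1.1,-0.0],[0.0,-1.1,0.0],[0.0,0.4,0.0],[-0.0,0.4,-0.0],[-0.0,0.4,0.0],[-0.0,0.4,0.0],[0.0,0.4,-0.0]]
```

```bash
python3 -m creep '{"delta_pos":[[-0.0019,-0.0016,0.0005],[-0.0011,-0.0015,0.0015],[-0.0011,-0.0015,0.0017],[-0.0004,0.005,0.0007],[-0.0005,0.005,0.0008],[0.0004,0.0039,-0.0007],[0.0004,0.0039,-0.0007],[0.0004,0.0039,-0.0006],[0.0004,0.0039,-0.0006],[0.0006,-0.0015,-0.0009],[0.0006,-0.0015,-0.0008],[0.0005,-0.0015,-0.0007],[0.0004,-0.003,-0.0005],[0.0004,-0.003,-0.0005],[0.0004,-0.003,-0.0004],[0.0003,-0.003,-0.0004],[-0.0009,-0.0043,0.001],[-0.0009,-0.0043,0.0012],[-0.001,-0.0043,0.0013]],"twist":[[0.1,-1.5,0],[0,-1.8,0],[0,-1.8,0],[0,-0.7,0],[0,-0.7,0],[0,0.6,0],[0,0.6,0],[0,0.6,0],[0,0.6,0],[0,0.9,0],[0,0.9,0],[0,0.9,0],[0,0.6,0],[0,0.6,0],[0,0.6,0],[0,0.6,0],[0,-1.6,0],[0,-1.6,0],[0,-1.6,0]]}'
python3 -m creep '{"delta_pos":[[-0.0009,0.003,0.0014],[-0.0009,0.003,0.0015],[-0.001,0.003,0.0016],[-0.001,0.003,0.0018],[-0.001,0.003,0.0019],[-0.001,0.003,0.002],[0,0.0044,-0.0001],[0,0.0044,-0.0001],[0,0.0044,-0.0001]],"twist":[[0,-1.4,0],[0,-1.4,0],[0,-1.4,0],[0,-1.4,0],[0,-1.4,0],[0,-1.4,0],[0,0.1,0],[0,0.1,0],[0,0.1,0]]}'
python3 - <<'E'
from plan import *
cur()
E
```

```text
t: 19.25
ee_pos: [512.7, -109.7, 187.3]
orientation: [0.091, -3.012, 0.007]
ft_force: [-0.3, -0.4, -0.1]
width: 18.2
grasp_force: 30.0
t: 20.0
ee_pos: [517.2, -79.0, 177.9]
orientation: [-0.094, 3.126, -0.005]
ft_force: [-0.5, -6.5, 2.0]
width: 18.2
grasp_force: 30.4
t 20.00 tip bowl [ 4.  50.1 12.6] tilt 25.8 side -0.2 F [-0.5 -6.5  2. ] q [-0.17  0.33  1.9  -0.    0.9  -1.81]
```

```bash
python3 -m creep '{"delta_pos":[[0,-0.004,0],[0,-0.004,0],[0,0,0]],"twist":[[0,0,0],[0,0,0],[0,0,0]]}'
cat >> plan.py <<'E'
def beads(s,K=3):
    s=s.astype(int);r,g,b=s[...,0],s[...,1],s[...,2]
    m=(r>1.6*g)&(r-g>11)&(r<130);k=np.zeros(m.shape,bool);k[220:285,195:272]=1;m&=k
    v,u=np.nonzero(m);X=np.array([RZ.inv().apply(atz("scene",a,c,19)-C)[:2] for a,c in zip(u,v)],np.float32)
    X=X[np.hypot(X[:,0],X[:,1])<85]
    _,l,c=cv2.kmeans(X,K,None,(3,50,.1),10,cv2.KMEANS_PP_CENTERS)
    print("n",len(X));[print("dark",c[i].round(1),(l==i).sum(),X[l[:,0]==i].std(0).round(1)) for i in range(K)]
    print("sep",[round(float(np.linalg.norm(c[i]-c[j])),1) for i in range(K) for j in range(i)])
    bm=(b>r+8)&(b>g)&(np.arange(420)[:,None]>215)&(np.arange(420)[:,None]<295)&(np.arange(560)>190)&(np.arange(560)<280);bm=cv2.morphologyEx(bm.astype(np.uint8),cv2.MORPH_OPEN,np.ones((3,3)))
    v,u=np.nonzero(bm);print("bowl ext",u.min(),u.max(),v.min(),v.max())
E
python3 - <<'E'
from plan import *
cur();s,_=get_image("scene");cv2.imwrite("pics/s9.png",s[:,:,::-1])
for n in(0,7,8,9):
    print(n);beads(cv2.imread("pics/scene0.png" if n==0 else f"pics/s{n}.png")[:,:,::-1])
E
```

```text
t: 20.25
ee_pos: [517.0, -86.5, 177.3]
orientation: [-0.094, 3.127, -0.001]
ft_force: [0.7, -0.9, 0.0]
width: 17.8
grasp_force: 30.0
t 20.25 tip bowl [ 3.3 43.1 12. ] tilt 25.8 side -0.0 F [ 0.7 -0.9  0. ] q [-0.19  0.33  1.9   0.    0.9  -1.82]
0
n 243
dark [-43.6  23.2] 71 [7.3 7.5]
dark [-17.   26.2] 82 [8.4 7.5]
dark [-31.8  -1.4] 90 [12.5  7.4]
sep [26.8, 27.3, 31.3]
bowl ext 200 268 224 285
7
n 227
dark [ 0.5 61.6] 115 [11.7  6.8]
dark [-35.8  51.6] 109 [10.2  8.9]
dark [ 31.8 -28.2] 3 [20.4 32.6]
sep [37.7, 95.1, 104.6]
bowl ext 199 268 224 285
8
n 222
dark [-35.7  51.5] 99 [10.   9.9]
dark [ 0.3 62.4] 119 [12.2  7. ]
dark [ 25.6 -24.6] 4 [22.7 39.7]
sep [37.6, 97.8, 90.6]
bowl ext 199 268 224 285
9
n 183
dark [-28.5  57.9] 91 [11.1  8.9]
dark [ 6.1 61.3] 90 [11.1  8. ]
dark [  1.3 -64.7] 2 [1.7 0.9]
sep [34.8, 126.1, 126.1]
bowl ext 199 268 224 285
```

```bash
python3 - <<'E'
from plan import *
for n in(7,9):
    s=cv2.imread(f"pics/s{n}.png")[:,:,::-1].astype(int);r,g,b=s[...,0],s[...,1],s[...,2]
    m=(r>1.6*g)&(r-g>11)&(r<130);pale=(r>1.25*b)&~m;blue=b>r+8
    for v in range(228,272): print(v,"".join("#" if m[v,u] else "o" if pale[v,u] else "." if blue[v,u] else " " for u in range(225,272)))
E
```

```text
228 ooo............................                
229 ooo..............................              
230 ooo ..............................             
231 ooo ................................           
232 ooo .................................          
233 ooo .................................          
234 ooo ..................................         
235 ooo ...................................        
236 ooo ...    .............................       
237 ooo .   ooo  ................... ........      
238 ooo  oooooooo ..............   o   ......      
239 ooo oooooooooo............. ooooooo ......     
240 oooooooooooooo ............o###oo#oo .....     
241 oooooooooooooo ........... ###oo#### ...... ooo
242 ooooooooooooooo...........o#########o...... ooo
243 ooooooooooooooo...........o#########o...... ooo
244 ooooooooooooooo...........###########...... ooo
245 oooooooooooooo ...........o#########o.......ooo
246 oooo ooooooooo ........... ########## ......ooo
247 oooo. ooooooo .............###########o.....ooo
248 oooo.. ooooo .............. ########### ....ooo
249 ooo 
[... 2775 characters left out ...]
ooooooo#########... oooo
259 .......................oooooo#####o####... oooo
260 .......................oooooo######### ... oooo
261 .......................oooooo#########.... oooo
262 .......................oooooo########..... oooo
263 ....................... oooooo###### .... ooooo
264 .......................ooooooooo### ..... ooooo
265 ...................... ooooooooo## ...... ooooo
266 ......................ooooooooooo ...... oooooo
267 ..........   o  ......ooooo#ooooo....... oooooo
268 ......... ooooooo.....oooooooooo....... ooooooo
269 ........ ooooooooo....oooooooo ........ ooooooo
270 ........oooooooooo ...ooooooo ........ oooooooo
271  ...... oooo#oooooo... oooo ......... ooooooooo
```

```bash
python3 - <<'E'
from plan import *
print("pred tip",proj("scene",b2w(3.3,43.1,12)),"front edge",proj("scene",b2w(3.3+6.3,43.1,9)),"shaft 60 up",proj("scene",b2w(3.3-60*np.sin(.45),43.1,12+60*np.cos(.45))))
for n,t in((8,(-41.2,28.5,9.5)),(7,(-26,-31.1,10.1))): print(n,proj("scene",b2w(*t)),proj("scene",b2w(t[0]+6.8,t[1],t[2]-2)))
for q in((-55,40),(-63,19),(-46,49),(-50,43),(-20,62)): print(q,"top",proj("scene",b2w(*q,28)).round(1),"mid",proj("scene",b2w(*q,17)).round(1))
s=cv2.imread("pics/s9.png")[:,:,::-1].astype(int)
for v in range(250,272,1): print(v," ".join("%3d/%3d"%(s[v,u,0],s[v,u,2]) for u in range(245,257)))
E
```

```text
pred tip [251.6721764  259.13682115] front edge [251.35616826 261.80852541] shaft 60 up [251.95112239 237.87222161]
8 [248.98003202 245.86541025] [248.61144347 248.33261514]
7 [225.80243583 248.43013222] [225.35759892 250.91977273]
(-55, 40) top [253.6 237.8] mid [253.9 240.4]
(-63, 19) top [246.3 234.9] mid [246.6 237.5]
(-46, 49) top [256.5 240.6] mid [256.7 243.3]
(-50, 43) top [254.5 239.3] mid [254.7 241.9]
(-20, 62) top [259.9 248.8] mid [260.1 251.4]
250  23/ 45  24/ 44  25/ 42  42/ 31  71/ 28  80/ 26  85/ 29  77/ 26  62/ 26  36/ 51  32/ 17  34/  1
251  23/ 43  21/ 42  26/ 41  46/ 31  73/ 29  82/ 29  83/ 29  78/ 28  64/ 30  37/ 51  27/ 19  34/  4
252  24/ 43  22/ 43  26/ 41  50/ 28  72/ 27  83/ 30  84/ 30  76/ 27  63/ 27  34/ 47  28/ 22  25/  0
253  24/ 42  25/ 44  28/ 42  50/ 29  73/ 27  81/ 29  84/ 31  76/ 27  57/ 27  30/ 39  23/ 21  27/  7
254  24/ 43  26/ 45  26/ 40  53/ 29  73/ 26  80/ 28  83/ 31  73/ 25  53/ 29  31/ 41  24/ 25  27/  9
255  23/ 44  23/ 43  28/ 42  52/ 30  72/ 26  81/ 28  84/ 29  75/ 28  52/ 30  27/ 40  28/ 31  23/  5
256  22/ 41  22/ 42  26/ 42  50/ 28  7
[... 861 characters left out ...]

265  27/ 52  30/ 49  60/ 50 133/ 59 165/ 64 169/ 63 155/ 56 148/ 54 158/ 58 175/ 66 173/ 65 161/ 60
266  40/ 75  47/ 72  97/ 59 166/ 65 178/ 68 172/ 65 122/ 40  90/ 28 115/ 40 172/ 65 177/ 68 173/ 68
267  52/ 95  64/ 92 123/ 68 173/ 69 179/ 69 173/ 65 104/ 33  71/ 23 100/ 34 171/ 64 176/ 70 158/ 72
268  51/ 95  62/ 92 124/ 69 173/ 69 180/ 70 174/ 67 145/ 54 134/ 50 146/ 57 169/ 66 152/ 76 114/ 81
269  50/ 94  61/ 93 105/ 62 160/ 61 177/ 70 177/ 70 177/ 72 170/ 68 158/ 72 148/ 77  99/ 83  57/ 80
270  49/ 92  55/ 91  76/ 57 126/ 51 159/ 64 171/ 72 172/ 75 151/ 79 117/ 81  95/ 86  55/ 80  35/ 64
271  50/ 94  52/ 91  61/ 60  93/ 40 120/ 50 132/ 66 132/ 84  96/ 86  59/ 81  47/ 75  30/ 57  20/ 39
```

```bash
sed -i 's/C=np.array(\[605.,-124.5,0\])/C=np.array([605.,-122,0])/' plan.py; cat >> plan.py <<'E'
def show(s,u0=195,u1=272,v0=228,v1=276):
    s=s.astype(int);r,g,b=s[...,0],s[...,1],s[...,2]
    m=(r>1.6*g)&(r-g>11)&(r<130);pale=(r>1.25*b)&~m;blue=b>r+8
    for v in range(v0,v1): print(v,"".join("#" if m[v,u] else "o" if pale[v,u] else "." if blue[v,u] else " " for u in range(u0,u1)))
def px(u,v,z=28): # bowl frame, y corrected by the stick check
    q=RZ.inv().apply(atz("scene",u,v,z)+[0,2.5,0]-C)[:2];print((u,v),q.round(1),"r %.0f a %.0f"%(np.hypot(*q),np.degrees(np.arctan2(q[1],q[0]))))
E
python3 - <<'E'
from plan import *
st=cur()
a=via([(3.3,40.6),(-18,28),(-30.5,45),(-39,38.5),(-45.5,30)],[5,5,4,4]);rows(st,a)
E
```

```text
t 20.30 tip bowl [ 2.9 40.9 11.8] tilt 25.8 side -0.0 F [-0.2  1.1 -1. ] q [-0.19  0.33  1.9   0.    0.9  -1.82]
[[0.0009,-0.0029,-0.0009],[0.0008,-0.0025,-0.0016],[0.0008,-0.0025,-0.0015],[0.0008,-0.0025,-0.0014],[0.0008,-0.0025,-0.0013],[0.0004,0.0034,-0.0007],[0.0004,0.0034,-0.0007],[0.0004,0.0034,-0.0007],[0.0004,0.0034,-0.0007],[0.0004,0.0034,-0.0006],[0.0004,-0.0016,-0.0005],[0.0004,-0.0016,-0.0005],[0.0003,-0.0016,-0.0005],[0.0003,-0.0016,-0.0004],[0.0003,-0.0021,-0.0003],[0.0003,-0.0021,-0.0003],[0.0003,-0.0021,-0.0003],[0.0003,-0.0021,-0.0003]]
[[-0.0,1.0,-0.0],[-0.0,1.2,-0.0],[-0.0,1.2,0.0],[0.0,1.2,0.0],[-0.0,1.2,0.0],[0.0,0.7,-0.0],[0.0,0.7,0.0],[0.0,0.7,0.0],[-0.0,0.7,-0.0],[-0.0,0.7,0.0],[0.0,0.6,0.0],[0.0,0.6,-0.0],[-0.0,0.6,0.0],[0.0,0.6,-0.0],[0.0,0.5,0.0],[-0.0,0.5,-0.0],[0.0,0.5,0.0],[0.0,0.5,-0.0]]
```

```bash
python3 -m creep '{"delta_pos":[[0.0009,-0.0029,-0.0009],[0.0008,-0.0025,-0.0016],[0.0008,-0.0025,-0.0015],[0.0008,-0.0025,-0.0014],[0.0008,-0.0025,-0.0013],[0.0004,0.0034,-0.0007],[0.0004,0.0034,-0.0007],[0.0004,0.0034,-0.0007],[0.0004,0.0034,-0.0007],[0.0004,0.0034,-0.0006],[0.0004,-0.0016,-0.0005],[0.0004,-0.0016,-0.0005],[0.0003,-0.0016,-0.0005],[0.0003,-0.0016,-0.0004],[0.0003,-0.0021,-0.0003],[0.0003,-0.0021,-0.0003],[0.0003,-0.0021,-0.0003],[0.0003,-0.0021,-0.0003],[0,0,0]],"twist":[[0,1,0],[0,1.2,0],[0,1.2,0],[0,1.2,0],[0,1.2,0],[0,0.7,0],[0,0.7,0],[0,0.7,0],[0,0.7,0],[0,0.7,0],[0,0.6,0],[0,0.6,0],[0,0.6,0],[0,0.6,0],[0,0.5,0],[0,0.5,0],[0,0.5,0],[0,0.5,0],[0,0,0]]}'
python3 - <<'E'
from plan import *
cur();s,_=get_image("scene");cv2.imwrite("pics/s10.png",s[:,:,::-1]);show(s)
print(get_obs()["moment"])
E
```

```text
t: 21.88
ee_pos: [510.5, -97.6, 191.3]
orientation: [0.088, -2.915, 0.012]
ft_force: [0.2, -0.4, -1.3]
width: 17.7
grasp_force: 30.0
t 21.88 tip bowl [-45.6  29.8   9.7] tilt 12.1 side -0.1 F [ 0.2 -0.4 -1.3] q [-0.18  0.42  1.75 -0.06  1.2  -1.78]
228                        ............................ ooooo ...                
229                      .............................. ooooo .....              
230                    ................................ ooooo ......             
231                  .................................. ooooo ........           
232                 ................................... ooooo ........           
233                ...........    ..................... ooooo   .......          
234               ..........  oooo  ................... ooooooo  .......         
235 o oo         .......... oooooooo .................. ooooooooo........        
236 ooooooooo   ...........ooooooooo ......      ......oooooooo#o ........       
237 ooooooooo  .. ........ oooooooooo..... oooooo .....oooooooooo ........       
238 ooooooooo ............ oooo
[... 2422 characters left out ...]
oooooo
268 ooooooooo .........oooo##ooooo......... ooooooo.....oooooooooo....... ooooooo
269 ooooooooo ........ ooooooooooo........ ooooooooo....oooooooo ........ ooooooo
270 oooooooooo ....... ooooooooooo .......oooooooooo ...ooooooo ........ oooooooo
271 ooooooooooo........ooooooooooo ...... oooo##ooooo... oooo ......... ooooooooo
272 ooooooooooo .......ooooooooooo ...... ooooooooooo... oo ........... ooooooooo
273 ooooooooooo  ....... ooooooooo....... ooooooooooo................. oooooooooo
274 oooooooooooo ......... ooooooo....... ooooooooooo................ ooooooooooo
275 ooooooooooooo ..........  ooo.........ooooooooo ................ oooooooooooo
[ 0.00324387 -0.45701226  0.04531923]
```

```bash
python3 - <<'E'
from plan import *
print("a");px(250.7,239,17)
print("b");px(260,249.8,17);print("c");px(259,259,17);print("p2");px(237,242.5,17);px(222.5,240.3,17);print("p6");px(251.5,267,28);px(239,271,28);px(219,268,28)
w=tipw();print("tip pred",proj("scene",w-[0,2.5,0]),proj("scene",w+[6.8,-2.5,-1.5]))
E
```

```text
a
(250.7, 239) [-59.   30.7] r 67 a 152
b
(260, 249.8) [-25.2  60.9] r 66 a 112
c
(259, 259) [ 4.7 62.6] r 63 a 86
p2
(237, 242.5) [-43.4  -3.6] r 44 a -175
(222.5, 240.3) [-47.  -43.7] r 64 a -137
p6
(251.5, 267) [39.1 49.5] r 63 a 52
(239, 271) [54.  20.8] r 58 a 21
(219, 268) [ 50.2 -30.3] r 59 a -31
tip pred [249.78996505 244.54975768] [249.26118094 246.87202555]
```

```bash
python3 - <<'E'
from plan import *
st=cur()
a=via([(-45.6,29.8),(-30,24),(-8,33)],[4,5]);rows(st,a)
E
```

```text
t 21.93 tip bowl [-45.8  29.9   9.6] tilt 12.1 side -0.1 F [ 1.2  0.1 -0.6] q [-0.18  0.42  1.75 -0.06  1.2  -1.78]
[[-0.0004,-0.0018,0.0008],[-0.0006,-0.0014,0.0008],[-0.0007,-0.0015,0.0008],[-0.0007,-0.0015,0.0009],[-0.0008,0.0018,0.0011],[-0.0008,0.0018,0.0012],[-0.0008,0.0018,0.0013],[-0.0008,0.0018,0.0014],[-0.0008,0.0018,0.0015]]
[[-0.1,-1.2,-0.0],[0.0,-1.1,0.0],[-0.0,-1.1,0.0],[0.0,-1.1,-0.0],[-0.0,-1.2,0.0],[-0.0,-1.2,-0.0],[0.0,-1.2,0.0],[-0.0,-1.2,-0.0],[-0.0,-1.2,-0.0]]
```

```bash
python3 -m creep '{"delta_pos":[[-0.0004,-0.0018,0.0008],[-0.0006,-0.0014,0.0008],[-0.0007,-0.0015,0.0008],[-0.0007,-0.0015,0.0009],[-0.0008,0.0018,0.0011],[-0.0008,0.0018,0.0012],[-0.0008,0.0018,0.0013],[-0.0008,0.0018,0.0014],[-0.0008,0.0018,0.0015],[0,0,0]],"twist":[[-0.1,-1.2,0],[0,-1.1,0],[0,-1.1,0],[0,-1.1,0],[0,-1.2,0],[0,-1.2,0],[0,-1.2,0],[0,-1.2,0],[0,-1.2,0],[0,0,0]]}'
python3 - <<'E'
from plan import *
cur();s,_=get_image("scene");cv2.imwrite("pics/s11.png",s[:,:,::-1]);show(s,225,272,230,268)
w=tipw();print("tip pred",proj("scene",w-[0,2.5,0]),proj("scene",w+[6.6,-2.5,-2.5]))
print(get_obs()["moment"])
E
```

```text
t: 22.77
ee_pos: [514.0, -94.1, 180.6]
orientation: [0.093, -3.099, 0.001]
ft_force: [0.5, -0.7, 0.3]
width: 17.7
grasp_force: 30.0
t 22.77 tip bowl [-9.5 33.4 10.6] tilt 22.6 side 0.0 F [ 0.5 -0.7  0.3] q [-0.2   0.35  1.86 -0.01  0.97 -1.82]
230 ..................... ooooo ......             
231 ..................... ooooo .......            
232 ..................... ooooo ........           
233 ..................... ooooo .........          
234   ................... ooooo  .........         
235 oo .................. ooooooo  ........        
236 oo ......     .......ooooooooo .........       
237 ooo..... ooooo  .....ooooooooo .........       
238 ooo ... oooooooo ... oooooooooo..........      
239 ooo .. oooooooooo... oooooooooo...........     
240 ooo .. oooooooooo .. ooooooo#oo...........     
241 ooo .. oooooooooo .. ooooooo#oo ........... o o
242 ooo .. oooooooooo ...oooooo###o ........... ooo
243 ooo... oooooooooo ...oooooo### ..    ...... ooo
244 oo ....oooooooooo ...oooooo##o.. ###o  .... ooo
245 o .....oooooooooo ...ooooooo   ######## ....ooo
246 ....... ooooooooo...
[... 522 characters left out ...]
ooooo... #######.....oooo
257 .....................oooooo...########o... oooo
258 .....................oooooo.. #########... oooo
259 ..................... oooo...##########... oooo
260 .............................#########o... oooo
261 .............................#########.... oooo
262 ...........................  ########..... oooo
263 ........................oooooo###### .... ooooo
264 .......................ooooooooo###...... ooooo
265 ...................... ooooooooo## ...... ooooo
266 ......................ooooooooooo ...... oooooo
267 ...........  o  ......ooooo#ooooo....... oooooo
tip pred [248.71516267 255.21859535] [248.21311458 257.81318544]
[ 0.00704848 -0.02173967 -0.01074242]
```

```bash
python3 - <<'E'
from plan import *
st=cur()
a=via([(-9.5,33.4),(-9,45),(-9.5,61)],[3,8]);rows(st,a)
E
```

```text
t 22.82 tip bowl [-9.3 33.2 10.8] tilt 22.6 side 0.0 F [ 0.1  0.1 -0.1] q [-0.2   0.35  1.86 -0.01  0.97 -1.82]
[[-0.0006,0.0041,-0.0004],[-0.0,0.0039,0.0001],[-0.0,0.0039,0.0001],[0.0,0.002,-0.0],[0.0,0.002,-0.0],[0.0,0.002,-0.0],[0.0,0.002,-0.0],[0.0,0.002,-0.0],[0.0,0.002,-0.0],[0.0,0.002,-0.0],[0.0,0.002,-0.0]]
[[0.0,0.2,-0.0],[0.0,-0.0,0.0],[-0.0,-0.0,0.0],[-0.0,0.0,-0.0],[0.0,0.0,0.0],[0.0,0.0,0.0],[0.0,0.0,-0.0],[-0.0,0.0,0.0],[0.0,0.0,0.0],[0.0,0.0,-0.0],[-0.0,0.0,-0.0]]
```

```bash
python3 -m creep '{"delta_pos":[[-0.0006,0.004,-0.0004],[0,0.004,0],[0,0.004,0],[0,0.002,0],[0,0.002,0],[0,0.002,0]],"twist":[[0,0.2,0],[0,0,0],[0,0,0],[0,0,0],[0,0,0],[0,0,0]]}'
python3 -m creep '{"delta_pos":[[0,0.002,0],[0,0.002,0]],"twist":[[0,0,0],[0,0,0]]}'
python3 - <<'E'
from plan import *
cur();s,_=get_image("scene");cv2.imwrite("pics/s12.png",s[:,:,::-1]);show(s,240,272,233,268)
print(get_obs()["moment"])
E
```

```text
t: 23.32
ee_pos: [514.5, -77.1, 181.3]
orientation: [0.094, -3.094, 0.005]
ft_force: [-2.2, -6.7, 1.4]
width: 18.2
grasp_force: 30.4
t: 23.48
ee_pos: [514.3, -73.3, 181.3]
orientation: [0.093, -3.095, 0.006]
ft_force: [-1.8, -6.3, 0.7]
width: 18.7
grasp_force: 30.5
t 23.48 tip bowl [-8.6 53.7 11.1] tilt 22.4 side -0.1 F [-1.8 -6.3  0.7] q [-0.16  0.34  1.87 -0.01  0.97 -1.78]
233 .............ooooo ....         
234 .........    ooooo .....        
235 ........  oooooooo ......       
236 ....... oooooooooo .......      
237   .....ooooooooooo .......      
238 oo ... ooooooooooo ........     
239 ooo... ooooooooooo ........     
240 ooo .. o#ooooooooo .........    
241 ooo .. o####oooooo .........    
242 ooo ...#####oooooo .........  oo
243 oooo...o#####ooooo........... oo
244 ooo ... #####ooooo     ...... oo
245 ooo .... o###ooooo###### .... oo
246 ooo.......  oooooo####### ....oo
247 oo .........ooooo#########....oo
248 o ..........ooooo#########....oo
249 ............ooooo#########....oo
250 ............ooooo#########....oo
251 ............ooooo#########... oo
252 ............ooooo#########... oo
253 ............ooooo#########... oo
254 ............ooooo########.... oo
255 ............ooooo####### .... oo
256 ............ooooo#######.....ooo
257 ........... oooo########o ...ooo
258 ........... oooo######### .. ooo
259 ............ooo########## .. ooo
260 ............ oo#########o... ooo
261 ...............o########.... ooo
262 ............. .o#######....  ooo
263 ..........  oooo###### ..... ooo
264 .........oooooooo#### ..... oooo
265 ........ ooooooooo## ...... oooo
266 ........oooooooooooo......  oooo
267 ........ooooo#ooooo....... ooooo
[-1.53111513  0.59067313 -0.41180308]
```

```bash
python3 -m creep '{"delta_pos":[[0,-0.006,0],[0,-0.006,0],[0,0,0]],"twist":[[0,0,0],[0,0,0],[0,0,0]]}'
python3 - <<'E'
from plan import *
cur();s,_=get_image("scene");cv2.imwrite("pics/s13.png",s[:,:,::-1]);show(s,245,273,233,268)
w=tipw();print("tip pred",proj("scene",w-[0,2.5,0]),proj("scene",w+[6.6,-2.5,-2.5]))
def ext(s):
    s=s.astype(int);b,r,g=s[...,2],s[...,0],s[...,1];bl=(b>r+8)
    return [int(np.nonzero(bl[v,200:290])[0].max()+200) for v in(245,250,255,260)],[int(np.nonzero(bl[v,190:240])[0].min()+190) for v in(245,250,255,260)],[int(np.nonzero(bl[200:300,u])[0].max()+200) for u in(215,225,235,245)]
for n in(8,11,12,13): print(n,ext(cv2.imread(f"pics/s{n}.png")[:,:,::-1]))
E
```

```text
t: 23.78
ee_pos: [515.4, -84.8, 181.1]
orientation: [0.093, -3.095, 0.001]
ft_force: [0.6, 0.3, -0.3]
width: 17.7
grasp_force: 30.0
t 23.78 tip bowl [-8.2 42.5 10.9] tilt 22.4 side 0.0 F [ 0.6  0.3 -0.3] q [-0.18  0.35  1.86 -0.01  0.98 -1.8 ]
233 .....ooooo .......          
234 .....ooooo ........         
235 .... oooooo ........        
236 ... ooooooo .........       
237 ...ooooooooo .........      
238 .. ooooooooo .........      
239 .. ooooooooo ..........     
240 .. ##ooooooo ..........     
241 .. ##oooooooo ..........  oo
242 .. ##oooooo#o........... ooo
243 .. ##ooooo## ........... ooo
244 ...o#ooooo#o..     ..... ooo
245 ....ooooooo   #####o .... oo
246 .... ooooo .########o.... oo
247 .... ooooo  ######### ... oo
248 .... ooooo ##########o... oo
249 .... ooooo ##########o... oo
250 .... ooooo ##########o... oo
251 .... ooooo o#########o... oo
252 .... ooooo  #########o... oo
253 .... ooooo  ######### ... oo
254 .... ooooo  o#######o....ooo
255 .... ooooo . ######o ... ooo
256 .... ooooo ..o####  .... ooo
257 .... ooooo.. ##### ..... ooo
258 .... ooooo o####### .... ooo
259 .... oooooo#########.... ooo
260 ..... oo  #####o#### ...oooo
261 ......... ##########... oooo
262 ..........######### ... oooo
263 .......   ######## .... oooo
264 ..... ooooo###### ..... oooo
265 ....oooooooo#####...... oooo
266 ... ooooooooo## ...... ooooo
267 ...ooooooooooo ....... ooooo
tip pred [252.30194325 255.81809772] [251.80883732 258.41847108]
8 ([267, 267, 267, 266], [201, 200, 200, 200], [280, 284, 285, 283])
11 ([268, 267, 267, 266], [201, 200, 200, 200], [280, 284, 285, 283])
12 ([268, 269, 268, 267], [202, 201, 200, 201], [280, 284, 285, 283])
13 ([269, 269, 268, 268], [203, 201, 201, 202], [280, 284, 285, 284])
```

```bash
sed -i 's/C=np.array(\[605.,-122,0\])/C=np.array([605.,-119.5,0])/; s/^C=/OFF=OFF+R0.inv().apply([5.5,0,0])\nC=/' plan.py
python3 - <<'E'
from plan import *
cur();
for p in((260.5,250.3),(259.3,261.8),(251.5,240)): px(*p,17)
px(251.5,267.3,28)
w=tipw();print(proj("scene",w+[6.6,-2.5,-2.5]))
t,_=get_image("top");r=t.astype(int);m=(r[...,0]>1.6*r[...,1])&(r[...,0]-r[...,1]>11)&(r[...,0]<140)
for v in range(190,236): print(v,"".join("#" if m[v,u] else "." if r[v,u,2]>r[v,u,0]+8 else " " for u in range(290,340)))
E
```

```text
t 23.83 tip bowl [-3.4 40.3 13. ] tilt 22.4 side 0.0 F [ 0.4 -0.7 -0.2] q [-0.18  0.35  1.86 -0.01  0.98 -1.8 ]
(260.5, 250.3) [-23.8  59.9] r 64 a 112
(259.3, 261.8) [13.2 62.2] r 64 a 78
(251.5, 240) [-55.9  30.9] r 64 a 151
(251.5, 267.3) [39.8 47.1] r 62 a 50
[251.44109806 259.50263761]
190 ...                                               
191 ..                                                
192 ..                                                
193 ..                                                
194 ..                                                
195                                                   
196                                                   
197                                                   
198                                                   
199                                                   
200                                                   
201                                                   
202                                                   
203                                                   
204                                   
[... 970 characters left out ...]
                                    
223             .                                     
224             .                                     
225             .                                     
226             .                                     
227             .                                     
228             .                                     
229                                                   
230                                                   
231                                                   
232                                                   
233                                                   
234                                                   
235
```

```bash
python3 - <<'E'
from plan import *
st=cur()
zz=lambda x:13
import plan;plan.zz=zz
a=plan.via([(-3.4,40.3),(-2.5,53.5),(7,54)],[5,5]);rows(st,a)
E
```

```text
t 23.88 tip bowl [-3.5 40.5 12.9] tilt 22.4 side 0.0 F [ 0.3  0.3 -0.7] q [-0.18  0.35  1.86 -0.01  0.98 -1.8 ]
[[0.0045,0.0024,0.0027],[-0.0,0.0026,0.0001],[-0.0,0.0026,0.0001],[-0.0,0.0026,0.0001],[-0.0,0.0026,0.0001],[-0.0004,0.0001,0.0008],[-0.0004,0.0001,0.0009],[-0.0004,0.0001,0.0009],[-0.0004,0.0001,0.0009],[-0.0004,0.0001,0.0009]]
[[0.0,-1.7,-0.0],[0.0,-0.1,0.0],[0.0,-0.1,-0.0],[-0.0,-0.1,0.0],[0.0,-0.1,0.0],[0.0,-0.5,-0.0],[-0.0,-0.5,0.0],[-0.0,-0.5,-0.0],[-0.0,-0.5,0.0],[0.0,-0.5,-0.0]]
```

```bash
python3 -m creep '{"delta_pos":[[0.0045,0.0024,0.0027],[0,0.0026,0.0001],[0,0.0026,0.0001],[0,0.0026,0.0001],[0,0.0026,0.0001]],"twist":[[0,-1.7,0],[0,-0.1,0],[0,-0.1,0],[0,-0.1,0],[0,-0.1,0]]}'
python3 -m creep '{"delta_pos":[[-0.0004,0.0001,0.0008],[-0.0004,0.0001,0.0009]],"twist":[[0,-0.5,0],[0,-0.5,0]]}'
python3 - <<'E'
from plan import *
cur();print(get_obs()["moment"]);s,_=get_image("scene");cv2.imwrite("pics/s14.png",s[:,:,::-1]);show(s,245,273,240,268)
E
```

```text
t: 24.3
ee_pos: [509.4, -72.1, 178.3]
orientation: [0.095, -3.13, 0.003]
ft_force: [-3.8, -6.3, 2.2]
width: 18.3
grasp_force: 30.1
t: 24.47
ee_pos: [510.1, -71.9, 176.6]
orientation: [-0.095, 3.133, -0.001]
ft_force: [-2.4, -4.2, 1.9]
width: 17.8
grasp_force: 30.0
t 24.47 tip bowl [ 1.  53.1 13.1] tilt 25.4 side -0.0 F [-2.4 -4.2  1.9] q [-0.16  0.32  1.91  0.    0.9  -1.8 ]
[-1.4662809   0.84842809 -0.4378953 ]
240 ...o##ooooooooo ........    
241 ...o#####oooooo ........    
242 ...o#####oooooo .. ...... oo
243 ... ######ooooo ......... oo
244 ....######ooooo ......... oo
245 .... #####ooooo o#o  .... oo
246 ..... ###oooooo######.....oo
247 ......   oooooo###### ....oo
248 .........oooooo####### ... o
249 .........ooooo######## ... o
250 .........ooooo######## ... o
251 .........ooooo########o...oo
252 .........ooooo########o...oo
253 .........ooooo######## ...oo
254 .........ooooo########... oo
255 .........ooooo####### ... oo
256 .........ooooo######o.... oo
257 .........ooooo####o  .... oo
258 .........ooo####### ..... oo
259 .........oo######### ... ooo
260 .........oo##########... ooo
261 .........  ##########... ooo
262 .......... ######### ... ooo
263 .......... ######## .... ooo
264 ......  o o#######o....  ooo
265 .....ooooooo######..... oooo
266 ....ooooooooo#### ..... oooo
267 ....oooooooooo# ...... ooooo
```

```bash
python3 -m creep '{"delta_pos":[[-0.0004,-0.002,0.0009],[-0.0004,-0.001,0.0009],[-0.0004,-0.001,0.0009],[-0.0006,-0.001,0.0009],[-0.0006,-0.001,0.0009]],"twist":[[0,-0.5,0],[0,-0.5,0],[0,-0.5,0],[0,-0.5,0],[0,-0.5,0]]}'
python3 - <<'E'
from plan import *
cur();print(get_obs()["moment"]);s,_=get_image("scene");cv2.imwrite("pics/s15.png",s[:,:,::-1]);show(s,245,274,240,272)
def ext(s):
    s=s.astype(int);b,r,g=s[...,2],s[...,0],s[...,1];bl=(b>r+8)
    return [int(np.nonzero(bl[v,200:290])[0].max()+200) for v in(245,250,255,260)],[int(np.nonzero(bl[v,190:240])[0].min()+190) for v in(245,250,255,260)],[int(np.nonzero(bl[200:300,u])[0].max()+200) for u in(215,225,235,245)]
for n in(11,13,14,15): print(n,ext(cv2.imread(f"pics/s{n}.png")[:,:,::-1]))
E
```

```text
t: 24.93
ee_pos: [513.2, -77.5, 171.9]
orientation: [-0.093, 3.087, 0.002]
ft_force: [-2.7, -3.3, 1.4]
width: 18.0
grasp_force: 30.0
t 24.93 tip bowl [11.1 47.4 12.9] tilt 28.0 side -0.0 F [-2.7 -3.3  1.4] q [-0.18  0.32  1.94  0.02  0.84 -1.82]
[-1.16954526  0.79597152 -0.38630664]
240 ...o#o#oooooo ..........     
241 ... ###oooooo ..........     
242 ...o###ooooooo....  .....   o
243 ... ####oooooo........... ooo
244 ....####ooooo ... ....... ooo
245 .... ###ooooo..  o# ..... ooo
246 ..... ##ooooo ######o.....ooo
247 ...... ooooo######### ....ooo
248 .......ooooo########## ... oo
249 .......ooooo########## ... oo
250 .......ooooo########## ...ooo
251 .......ooooo########## ...ooo
252 .......oooooo######### ...ooo
253 .......oooooo######### ...ooo
254 .......ooooo##########... ooo
255 .......oooooo######## ... ooo
256 .......oooooo #####o .... ooo
257 .......ooooo .  oo  ..... ooo
258 .......oooooo     ...... oooo
259 .......oooooo####  ..... oooo
260 .......ooo######### .... oooo
261 .......ooo#########o.... oooo
262 .......ooo##########.... oooo
263 .......  ########## .... oooo
264 .........######### ....  oooo
265 ......   o########..... ooooo
266 .....oooooo###### ..... ooooo
267 ....oooooooo####....... ooooo
268 ...oooooooooo# ....... oooooo
269 ...ooooooooooo........ooooooo
270 .. oooo#ooooo........ ooooooo
271 ..ooooooooo ........ oooooooo
11 ([268, 267, 267, 266], [201, 200, 200, 200], [280, 284, 285, 283])
13 ([269, 269, 268, 268], [203, 201, 201, 202], [280, 284, 285, 284])
14 ([269, 270, 269, 268], [204, 202, 202, 202], [280, 285, 286, 284])
15 ([269, 270, 269, 268], [203, 202, 202, 202], [280, 285, 286, 284])
```

```bash
python3 - <<'E'
from plan import *
for p in((261.7,251),(258.8,263.6),(250.5,240.5)): px(*p,17)
E
python3 -m creep '{"delta_pos":[[-0.0006,-0.0015,0.0009],[-0.0006,-0.0015,0.0009],[-0.0006,-0.0015,0.0009],[-0.0006,-0.0015,0.0009],[0,-0.002,0],[0,-0.005,0],[0,-0.006,0],[0,-0.006,0],[0,0,0]],"twist":[[0,-0.5,0],[0,-0.5,0],[0,-0.5,0],[0,-0.5,0],[0,0,0],[0,0,0],[0,0,0],[0,0,0],[0,0,0]]}'
python3 - <<'E'
from plan import *
cur();s,_=get_image("scene");cv2.imwrite("pics/s16.png",s[:,:,::-1]);show(s,230,274,232,276)
E
```

```text
(261.7, 251) [-21.8  63.4] r 67 a 109
(258.8, 263.6) [18.9 61.8] r 65 a 73
(250.5, 240.5) [-54.   28.5] r 61 a 152
t: 25.73
ee_pos: [518.0, -103.1, 168.8]
orientation: [-0.091, 3.052, 0.004]
ft_force: [0.5, 0.3, -0.5]
width: 17.6
grasp_force: 30.0
t 25.73 tip bowl [19.8 21.5 13.3] tilt 30.1 side -0.0 F [ 0.5  0.3 -0.5] q [-0.23  0.32  1.94  0.04  0.79 -1.89]
232 ............ ooooo..............            
233 ............ ooooo................          
234 ............ ooooo................          
235 ............ ooooo..  o    .........        
236 ............ ooooo. oooooo  ........        
237  ......     oooooo oooooooo  ........       
238  ....  ooooooooooo ooooooooo .........      
239 o... ooooooooooooooo#ooooooo .........      
240 o...ooooooooooooooo####ooooo ..........     
241 o...ooooooooooooooo######### ..........   o 
242 o...ooooooooooooooo#########o........... ooo
243 o...ooooooooooooooo#########o........... ooo
244  ...oooooooooooooo ######### ...  ...... ooo
245 .... ooooooooooooo. #######o.  oo#o .....ooo
246 .... ooooooooooooo.. ####o   ####### ....ooo
247 
[... 716 characters left out ...]
## ...... oooo
262 ........... ooooo...... #########...... oooo
263 ........... ooooo......########## ..... oooo
264 ........... ooooo......########## ....  oooo
265 .............oo  ......##########..... ooooo
266 ...................    #########...... ooooo
267 ................. oooooo####### ..... oooooo
268 .......    ..... oooooooo##### ...... oooooo
269 ......ooooooo...oooooooooo## ........ooooooo
270 .....ooooooooo.oooooooooooo......... ooooooo
271 ....oooooooooooooooo#ooooo......... oooooooo
272 ....ooooo#oooooooooooooo ......... ooooooooo
273 ....ooooooooooooooooooo .......... ooooooooo
274 ... ooooooooooooooooo ........... oooooooooo
275 ....oooooooooooooo  ............ ooooooooooo
```

```bash
python3 - <<'E'
from plan import *
def q(u,v): return RZ.inv().apply(atz("scene",u,v,17)+[0,2.5,0]-C)[:2]
a,b,c=q(253.2,240.9),q(261.7,250.9),q(258,266)
print(a,b,c,np.linalg.norm(a-b),np.linalg.norm(b-c),np.linalg.norm(a-c))
# bead heights check with z=28 by hole-less top: pale p2 silhouettes
st=cur()
a1=via([(19.8,21.5),(-14,12),(-31,44.5),(-38,38.5),(-43,31)],[6,6,3,3]);rows(st,a1)
E
```

```text
[-53.30727243  35.94678159] [-22.15221498  63.30836328] [26.45529929 60.83300891] 41.46436732243154 48.670502592393824 83.5547255201078
t 25.78 tip bowl [19.5 21.9 13.2] tilt 30.0 side -0.0 F [-0.2  0.2 -1. ] q [-0.23  0.32  1.94  0.04  0.79 -1.89]
[[0.0024,-0.002,-0.0005],[0.0011,-0.0016,-0.0027],[0.0011,-0.0016,-0.0025],[0.0011,-0.0016,-0.0024],[0.0011,-0.0016,-0.0022],[0.0011,-0.0016,-0.002],[0.0005,0.0054,-0.001],[0.0005,0.0054,-0.0009],[0.0005,0.0054,-0.0009],[0.0005,0.0054,-0.0008],[0.0005,0.0054,-0.0008],[0.0005,0.0054,-0.0008],[0.0004,-0.002,-0.0006],[0.0004,-0.002,-0.0006],[0.0004,-0.002,-0.0006],[0.0003,-0.0025,-0.0004],[0.0003,-0.0025,-0.0004],[0.0003,-0.0025,-0.0004]]
[[0.0,1.1,-0.1],[-0.0,1.6,0.0],[-0.0,1.6,-0.0],[-0.0,1.6,0.0],[0.0,1.6,0.0],[0.0,1.6,0.0],[-0.0,0.8,-0.0],[-0.0,0.8,0.0],[0.0,0.8,0.0],[0.0,0.8,0.0],[-0.0,0.8,0.0],[0.0,0.8,0.0],[0.0,0.7,-0.0],[0.0,0.7,-0.0],[0.0,0.7,-0.0],[-0.0,0.5,-0.0],[-0.0,0.5,0.0],[0.0,0.5,-0.0]]
```

```bash
python3 - <<'E'
from plan import *
import plan; plan.zz=lambda x:13.5
rows(cur(),plan.via([(19.5,21.9),(0,-30)],[8]))
E
```

```text
t 25.78 tip bowl [19.5 21.9 13.2] tilt 30.0 side -0.0 F [-0.2  0.2 -1. ] q [-0.23  0.32  1.94  0.04  0.79 -1.89]
[[0.0017,-0.0066,-0.0009],[0.0005,-0.0065,-0.0013],[0.0005,-0.0065,-0.0013],[0.0005,-0.0065,-0.0012],[0.0005,-0.0065,-0.0012],[0.0005,-0.0065,-0.0012],[0.0005,-0.0065,-0.0011],[0.0005,-0.0065,-0.0011]]
[[0.0,0.3,-0.1],[-0.0,0.7,0.0],[0.0,0.7,0.0],[0.0,0.7,-0.0],[-0.0,0.7,0.0],[0.0,0.7,-0.0],[0.0,0.7,-0.0],[-0.0,0.7,0.0]]
```

```bash
python3 -m creep '{"delta_pos":[[0.0017,-0.0066,-0.0009],[0.0005,-0.0065,-0.0013],[0.0005,-0.0065,-0.0013],[0.0005,-0.0065,-0.0012],[0.0005,-0.0065,-0.0012],[0.0005,-0.0065,-0.0012],[0.0005,-0.0065,-0.0011],[0.0005,-0.0065,-0.0011],[0,0,0]],"twist":[[0,0.3,0],[0,0.7,0],[0,0.7,0],[0,0.7,0],[0,0.7,0],[0,0.7,0],[0,0.7,0],[0,0.7,0],[0,0,0]]}'
python3 - <<'E'
from plan import *
cur();t,_=get_image("top");cv2.imwrite("pics/t17.png",t[:,:,::-1]);r=t.astype(int);R,G,B=r[...,0],r[...,1],r[...,2];m=(R>1.45*G)&(R-G>10)&(R<140)
for v in range(176,240): print(v,"".join("#" if m[v,u] else "o" if R[v,u]>1.2*B[v,u] else "." if B[v,u]>R[v,u]+8 else " " for u in range(290,335)))
E
```

```text
t: 26.53
ee_pos: [515.6, -155.7, 177.9]
orientation: [0.093, -3.137, 0.001]
ft_force: [0.7, -0.1, -0.4]
width: 17.7
grasp_force: 30.0
t 26.53 tip bowl [ -0.4 -30.9  13.4] tilt 24.8 side -0.0 F [ 0.7 -0.1 -0.4] q [-0.31  0.36  1.85 -0.    0.93 -1.94]
176  o            ...............................
177  o           ..............   ...............
178  oo         .............   oo  .............
179 . o        ............. ooooooo ............
180 . o       ..............ooooooooo........... 
181 . oo     ......      .. oooooooooo......... o
182 .. o    .....  oooooo . oooo ooooo.........oo
183 .. o   ...... oooooooo ooooooooooo........ oo
184 .. oo  ..... oooooooooooooooooooo ........ooo
185 ... o ...... oooooooooooooooooooo ........ooo
186 ..  o ...... oooooooooooooooooooo.........ooo
187 ..  o ...... oooooooooo  ooooooo ......... oo
188 .... o...... oooooooooo .   oo  .......... oo
189 .... o ......ooooooooo ...     ............  
190 .... oo......ooooooooo ..................... 
191 .....oo.   oooooooooo .......................
192 ..... o ooooooooo    ........................

[... 1648 characters left out ...]
.
226 ooooooooo .........####o                oo ..
227 oooooooooo ....... ####o                  .. 
228 ooooooooooo ...... o###o                .... 
229 ooooooooooo  ..... o####                 ... 
230 oooooooooooo  .....o####                 ...o
231 ooooooooooooo  .... o###                 .. o
232 oooooooooooooo  ....  o#                 .. o
233 oooooooooooooooo  ....                   ..  
234 ooooooooooooooooo  .....                 ..  
235 ooooooooooooooooooo  ...                     
236 oooooooooooooooooooo   .                     
237 ooooooooooooooooooooooo                      
238 oooooooooooooooooooooooo                    o
239 oooooooooooooooooooooooo                  oo
```

Both views agree the dark beads are apart (centre distances ~42, ~47 and ~84 mm → gaps ≥13 mm). Now withdraw along the stick's axis.

```bash
python3 - <<'E'
from plan import *
st=cur();t=24.8;a=np.radians(26.3)
def ax(d): return pose(b2w(-.4-d*np.sin(a),-30.9,13.4+d*np.cos(a)),t)
w=[ax(d) for d in(2,6,12,20,30,40,50,60,67,72)]
rows(st,w)
A=b2w(-.4-72*np.sin(a),-30.9,13.4+72*np.cos(a));B=np.array([441.5,334.1,112])
prof=np.r_[0.3,0.7,np.ones(16),.7,.3];s=np.cumsum(prof)/prof.sum()
tr=[pose(A*(1-q)+B*q,t*(1-q)-1.54*q,PHI*(1-q)) for q in s]
rows(w[-1],tr);print(tr[-1][0],tr[-1][1].as_rotvec())
E
```

```text
t 26.58 tip bowl [ -0.7 -30.2  13.2] tilt 24.8 side -0.0 F [-0.4 -0.1 -0.6] q [-0.31  0.36  1.86 -0.    0.93 -1.94]
[[0.0006,-0.0007,-0.002],[0.0018,-0.0,-0.0036],[0.0027,0.0,-0.0054],[0.0036,0.0,-0.0072],[0.0045,0.0,-0.0089],[0.0045,-0.0,-0.0089],[0.0045,0.0,-0.0089],[0.0045,-0.0,-0.0089],[0.0031,0.0,-0.0063],[0.0022,-0.0,-0.0045]]
[[-0.0,0.0,-0.0],[0.0,0.0,0.0],[0.0,0.0,0.0],[0.0,0.0,0.0],[0.0,0.0,0.0],[0.0,0.0,0.0],[0.0,0.0,0.0],[0.0,0.0,0.0],[0.0,0.0,0.0],[0.0,0.0,0.0]]
[[0.0005,0.0083,-0.0013],[0.0011,0.0194,-0.0029],[0.0017,0.0277,-0.004],[0.0018,0.0276,-0.0038],[0.0019,0.0276,-0.0037],[0.0021,0.0276,-0.0035],[0.0022,0.0275,-0.0033],[0.0023,0.0275,-0.0032],[0.0024,0.0275,-0.003],[0.0025,0.0274,-0.0028],[0.0026,0.0274,-0.0026],[0.0027,0.0273,-0.0024],[0.0028,0.0273,-0.0022],[0.0029,0.0273,-0.002],[0.003,0.0272,-0.0018],[0.003,0.0272,-0.0016],[0.0031,0.0272,-0.0014],[0.0031,0.0271,-0.0011],[0.0022,0.019,-0.0006],[0.001,0.0081,-0.0002]]
[[-0.0,0.4,0.1],[-0.0,1.0,0.1],[-0.0,1.5,0.2],[-0.0,1.5,0.2],[-0.0,1.5,0.2],[-0.0,1.5,0.2],[-0.0,1.5,0.2],[-0.0,1.5,0.2],[-0.0,1.5,0.2],[-0.0,1.5,0.2],[-0.0,1.5,0.2],[-0.1,1.5,0.2],[-0.1,1.5,0.2],[-0.1,1.5,0.2],[-0.1,1.5,0.2],[-0.1,1.5,0.2],[-0.1,1.5,0.2],[-0.1,1.5,0.2],[-0.1,1.0,0.1],[-0.0,0.4,0.1]]
[432.94394367 334.1        299.79777395] [ 0.         -2.67812193  0.        ]
```

```bash
python3 -m creep '{"delta_pos":[[0.0006,-0.0007,-0.002],[0.0018,0,-0.0036],[0.0027,0,-0.0054],[0.0036,0,-0.0072],[0.0045,0,-0.0089],[0.0045,0,-0.0089],[0.0045,0,-0.0089],[0.0045,0,-0.0089],[0.0031,0,-0.0063],[0.0022,0,-0.0045]],"twist":[[0,0,0],[0,0,0],[0,0,0],[0,0,0],[0,0,0],[0,0,0],[0,0,0],[0,0,0],[0,0,0],[0,0,0]]}' && python3 -m creep '{"delta_pos":[[0.0005,0.0083,-0.0013],[0.0011,0.0194,-0.0029],[0.0017,0.0277,-0.004],[0.0018,0.0276,-0.0038],[0.0019,0.0276,-0.0037],[0.0021,0.0276,-0.0035],[0.0022,0.0275,-0.0033],[0.0023,0.0275,-0.0032],[0.0024,0.0275,-0.003],[0.0025,0.0274,-0.0028],[0.0026,0.0274,-0.0026],[0.0027,0.0273,-0.0024],[0.0028,0.0273,-0.0022],[0.0029,0.0273,-0.002],[0.003,0.0272,-0.0018],[0.003,0.0272,-0.0016],[0.0031,0.0272,-0.0014],[0.0031,0.0271,-0.0011],[0.0022,0.019,-0.0006],[0.001,0.0081,-0.0002]],"twist":[[0,0.4,0.1],[0,1,0.1],[0,1.5,0.2],[0,1.5,0.2],[0,1.5,0.2],[0,1.5,0.2],[0,1.5,0.2],[0,1.5,0.2],[0,1.5,0.2],[0,1.5,0.2],[0,1.5,0.2],[-0.1,1.5,0.2],[-0.1,1.5,0.2],[-0.1,1.5,0.2],[-0.1,1.5,0.2],[-0.1,1.5,0.2],[-0.1,1.5,0.2],[-0.1,1.5,0.2],[-0.1,1,0.1],[0,0.4,0.1]]}' && python3 -m creep '{"delta_pos":[[0,0,0],[0,0,0]],"twist":[[0,0,0],[0,0,0]]}'
python3 - <<'E'
from plan import *
cur();o=get_obs();print(o["ee_pos"],o["orientation"],"tip",tipw())
s,_=get_image("scene");t,_=get_image("top");cv2.imwrite("pics/s18.png",s[:,:,::-1]);cv2.imwrite("pics/t18.png",t[:,:,::-1])
H=np.zeros((600,800,3),np.uint8);H[:600,:400]=crop(s,385,140,80,120,5);H[:300,400:]=crop(t,90,240,100,75,4);H[300:,400:]=crop(t,280,155,100,75,4);cv2.imwrite("pics/c9.png",H[:,:,::-1])
w=tipw();print(proj("scene",w),proj("top",w))
E
```

```text
t: 27.42
ee_pos: [483.1, -157.2, 243.6]
orientation: [0.094, -3.138, 0.001]
ft_force: [0.5, -0.2, -0.7]
width: 18.1
grasp_force: 30.0
t: 29.08
ee_pos: [432.7, 337.4, 298.2]
orientation: [-0.005, -2.669, 0.001]
ft_force: [0.2, -0.9, -0.3]
width: 17.8
grasp_force: 30.0
t: 29.25
ee_pos: [433.0, 334.6, 298.4]
orientation: [-0.007, -2.67, 0.002]
ft_force: [-0.6, 0.8, -0.7]
width: 17.6
grasp_force: 30.0
t 29.25 tip bowl [-137.3  462.7  110.5] tilt -2.0 side -0.0 F [-0.6  0.8 -0.7] q [ 0.51  0.44  1.5   0.22  1.62 -1.09]
[433.04587337 334.6045963  298.35442098] [-6.84649400e-03 -2.67002308e+00  2.19692861e-03] tip [440.08101539 334.06200345 110.49430714]
[422.25418129 205.07738759] [126.17328074 266.41983882]
```

View pics/c9.png

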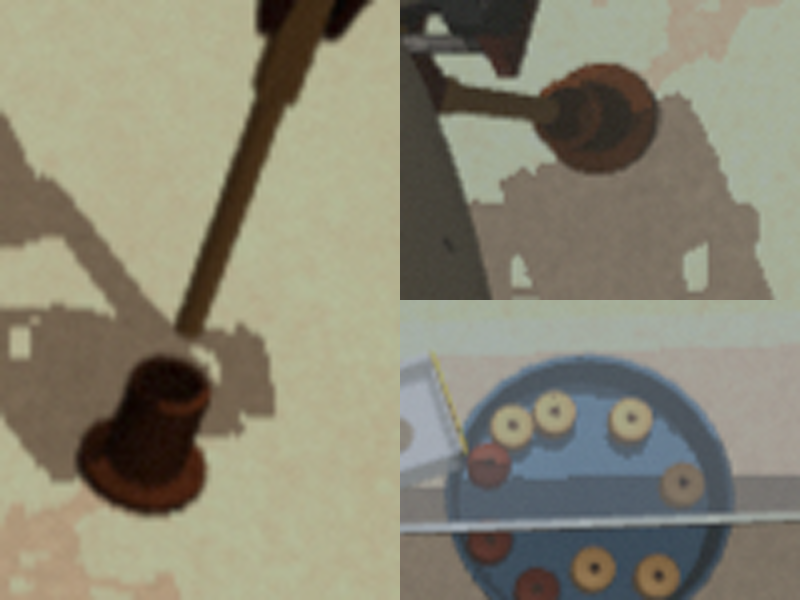

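Scene: stick upright over the holder, foot at about (422.7,206), mouth centre (418.7,216). Top: dark beads at crop (489,465), (490,543), (537,585) — the lower pair looks close to the 1 cm limit; I measure that precisely.

```bash
python3 - <<'E'
from plan import *
t=cv2.imread("pics/t18.png")[:,:,::-1];r=t.astype(int);R,G,B=r[...,0],r[...,1],r[...,2];m=(R>1.45*G)&(R-G>10)&(R<140)
for v in range(190,236): print(v,"".join("#" if m[v,u] else "o" if R[v,u]>1.15*B[v,u] else "." if B[v,u]>R[v,u]+8 else " " for u in range(292,350)))
s=cv2.imread("pics/s18.png")[:,:,::-1];show(s,240,274,232,272)
E
```

```text
190 .. oo......ooooooooo .....................      ..........
191 ...oo.  ooooooooooo ........................  ............
192 ... o ooooooooo    .......................................
193 ... ooooooooooo ..........................................
194 ..   oooooooooo ..........................................
195 .... oooo  oooo ..........................................
196 .....ooooo oooo ........................................ o
197 .....oooooooooo .......................................ooo
198 ..... oooooooo ....................................... ooo
199 ..... oooooooo ...................................... oooo
200 ...... oooooo .......................................ooooo
201 .......      ....................................... ooooo
202 .................................................... ooooo
203 .....................................................ooooo
204 ..................................................... oooo
205 ...................................................... ooo
206 .......................................................  o
207 .........................
[... 2657 characters left out ...]
54 .................o#########... ooo
255 ..................o####### ... ooo
256 .................. #####o..... ooo
257 ...................  oo  ..... ooo
258 ..............................oooo
259 ............................. oooo
260 ...............   o   ....... oooo
261 ...............o###### ...... oooo
262 ............. #########...... oooo
263 .............########## ..... oooo
264 .............########## ....  oooo
265 .............##########..... ooooo
266 .........    #########...... ooooo
267 ....... oooooo####### ..... oooooo
268  ..... oooooooo#####....... oooooo
269 ooo...oooooooooo## ....... ooooooo
270 oooo.oooooooooooo......... ooooooo
271 oooooooooo#ooooo......... oooooooo
```

```bash
python3 - <<'E'
from plan import *
def T(u,v): return atz("top",u,v,28)
a,b,c=T(314,226.9),T(302,214.6),T(301.6,195.3)
print(np.linalg.norm(a-b),np.linalg.norm(b-c)); print(np.linalg.norm(T(313.9,232)-T(302.1,220)))
def S(u,v): return atz("scene",u,v,17)
print("scene",np.linalg.norm(S(253.1,241)-S(261.8,251)))
# stick vs holder: scene foot & mouth, top foot & mouth
w=tipw();print(w,"foot scene",atz("scene",385+(188.5)/5-.5,140+(330)/5-.5,w[2]),"mouth",atz("scene",385+168.5/5-.5,140+382/5-.5,70))
print("foot top",atz("top",90+155/4-.5,240+108/4-.5,w[2]),"mouth",atz("top",90+172/4-.5,240+115/4-.5,70))
E
```

```text
42.20087196049876 48.54040502109657
41.19647494489631
scene 41.75738958801696
[440.40416714 333.46775425 110.9079927 ] foot scene [441.98417261 333.2055176  110.9079927 ] mouth [439.77278737 333.28074407  70.        ]
foot top [440.30917281 328.88766151 110.9079927 ] mouth [438.31514646 332.33336633  70.        ]
```

```bash
python3 -m creep '{"delta_pos":[[-0.001,0,0.0038],[-0.0045,0,0.0089],[-0.0064,0,0.0125],[-0.0073,0,0.0143],[-0.0073,0,0.0143],[-0.0064,0,0.0125],[-0.0054,0,0.0107],[-0.0036,0,0.0071],[-0.0018,0,0.0036],[-0.0009,0,0.0018],[0,0,0],[0,0,0]],"twist":[[0,0,0],[0,0,0],[0,0,0],[0,0,0],[0,0,0],[0,0,0],[0,0,0],[0,0,0],[0,0,0],[0,0,0],[0,0,0],[0,0,0]]}'
python3 - <<'E'
from plan import *
cur();print(tipw(),get_obs()["moment"])
E
```

```text
t: 30.35
ee_pos: [432.8, 335.0, 199.4]
orientation: [-0.007, -2.671, -0.0]
ft_force: [-0.7, 0.2, -1.2]
width: 17.8
grasp_force: 30.0
t 30.35 tip bowl [-137.3  463.4   11.5] tilt -1.9 side 0.1 F [-0.7  0.2 -1.2] q [ 0.51  0.54  1.58  0.23  1.44 -1.13]
[440.09885917 334.78253679  11.52954824] [ 0.00903571 -0.21751017 -0.02372412]
```

Free so far; lower gently until the foot touches the holder's floor.

```bash
python3 -m creep '{"delta_pos":[[-0.0005,0,0.0009],[-0.0005,0,0.0009],[-0.0005,0,0.0009],[-0.0005,0,0.0009],[-0.0005,0,0.0009]],"twist":[[0,0,0],[0,0,0],[0,0,0],[0,0,0],[0,0,0]]}'
python3 -m creep '{"delta_pos":[[-0.0005,0,0.0009],[-0.0002,0,0.0004],[0,0,0]],"twist":[[0,0,0],[0,0,0],[0,0,0]]}'
python3 - <<'E'
from plan import *
cur();print(tipw(),get_obs()["moment"])
E
```

```text
t: 30.77
ee_pos: [432.7, 334.8, 193.7]
orientation: [-0.008, -2.671, 0.0]
ft_force: [-0.5, 1.3, -0.9]
width: 17.8
grasp_force: 30.0
t: 31.02
ee_pos: [432.8, 334.9, 193.0]
orientation: [-0.008, -2.67, 0.0]
ft_force: [0.5, -0.5, 5.5]
width: 18.2
grasp_force: 30.0
t 31.02 tip bowl [-137.5  463.2    5.1] tilt -2.0 side 0.1 F [ 0.5 -0.5  5.5] q [ 0.51  0.55  1.58  0.23  1.43 -1.13]
[439.9063704  334.57332683   5.14816421] [-0.10587984  0.22680135  0.01414359]
```

```bash
python3 -m creep '{"delta_pos":[[0.0002,0,-0.0005],[0,0,0],[0,0,0],[0,0,0],[0,0,0],[0,0,0],[0,0,0],[0,0,0]],"twist":[[0,0,0],[0,0,0],[0,0,0],[0,0,0],[0,0,0],[0,0,0],[0,0,0],[0,0,0]]}' 0.5
python3 -m creep '{"delta_pos":[[0,0,-0.004],[0,0,-0.01],[0,0,-0.016],[0,0,-0.02],[0,0,-0.02],[0,0,-0.02],[0,0,-0.02],[0,0,-0.02],[0,0,-0.01],[0,0,0],[0,0,0],[0,0,0]],"twist":[[0,0,0],[0,0,0],[0,0,0],[0,0,0],[0,0,0],[0,0,0],[0,0,0],[0,0,0],[0,0,0],[0,0,0],[0,0,0],[0,0,0]]}'
python3 - <<'E'
from plan import *
s,d=get_image("scene");o=get_obs();print(o["ft_force"])
print("stick 4..239 expected",[proj("scene",[441,334.5,z]).round(1).tolist() for z in(239,154,70)])
r=s.astype(int)
for v in range(158,225,2): print(v,"".join("o" if r[v,u,0]>1.3*r[v,u,2] and r[v,u,0]<230 and r[v,u,1]-r[v,u,2]>8 and r[v,u].sum()<480 else "." for u in range(400,460)))
beads(s);t,_=get_image("top")
E
```

```text
t: 31.68
ee_pos: [432.8, 334.8, 192.7]
orientation: [-0.008, -2.67, 0.0]
ft_force: [-0.7, -0.2, -0.3]
width: 43.8
grasp_force: 0.0
t: 32.68
ee_pos: [495.6, 334.4, 316.6]
orientation: [-0.008, -2.669, 0.001]
ft_force: [-0.5, 0.2, -0.1]
width: 43.6
grasp_force: 0.0
[ 0.54669559  0.11555378 -0.51823734]
stick 4..239 expected [[436.8, 166.1], [427.1, 193.0], [418.7, 216.3]]
158 ............................................................
160 ............................................................
162 ............................................................
164 .................................oooooooo...................
166 ................................ooooooooo...................
168 ...............................ooooooooooo..................
170 ...............................oooooooooo...................
172 ..............................ooooooooooo...................
174 .............................ooooooooooo....................
176 .............................oooooooooo.....................
178 ............................oooooooooo......................
180 ........
[... 936 characters left out ...]
..........................
210 ......ooooooooo...oooooo....................................
212 ......oooooooooo.ooooooo....................................
214 ......oooooooo..ooooooo.oo..................................
216 oooo..ooooo.....ooooooo..oo.................................
218 oooooooooo....oooooooo...ooo......o.........................
220 oooooooooo......ooooooooooooooooooooo.......................
222 ooooooooo..........o......oooooooooooooo....................
224 ooooooo..................o...oooooooooooo...................
n 230
dark [24.3 54.2] 72 [ 8.4 13.2]
dark [-21.6  60.7] 99 [10.   6.8]
dark [-45.6  31.9] 59 [ 9.3 14.3]
sep [46.3, 73.4, 37.6]
bowl ext 202 270 225 286
```

```bash
python3 -c "
from workcell import *
print(close_job())"
```

```text
the job is handed in; nothing more can be done
None
```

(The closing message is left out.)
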